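# Mount, lock, load and start the finishing bowl

## Task

Get the vibratory finishing machine ready to polish the brass box feet: draw its lock pin out of the bore and park it upright in the side notch, seat the loose bowl fully home on the machine's two pegs with its ear over the bore, then put the lock pin back down through the ear into the bore as far as it goes. Only once the bowl is locked, put every brass foot lying on the bench into the bowl, and last of all throw the machine's switch lever fully over to on. Leave the hammer and the glue jar alone.

Things in the scene. Friction and masses are not known exactly. Their poses are not given: they have to be found in the camera images.
- machine: Grey low vibratory machine base, fixed on the bench left or right of the robot's centre line (bowl on the other side), yawed up to 0.25 rad; top at 70 mm. Origin at bench level under the seat centre, z up. Main block x -110..95, y -95..95 mm; before it a dark console x -170..-110, y -95..55 mm, same height, with, from -y to +y, switch, bore and notch.
- seat (a point): Centre of the machine's flat top, where the bowl's origin belongs (70 mm above the bench); axes as the machine. Two steel pegs stand on the top at y = +45 and -45 mm from here: 12 mm diameter, 15 mm high, tips tapering over the last 6 mm.
- bore (a point): Centre of the mouth of the vertical lock-pin bore, in the console's top face, 140 mm to the machine's -x from the seat; 13 mm diameter, 52 mm deep.
- notch (a point): Place of the pin's axis when parked, at the top face (70 mm over the bench) of an 8 mm thick bracket, 77 mm to the machine's +y from the bore. A U-shaped slot 13 mm wide, open above, below and towards +y: prongs end 28 mm beyond this point, closed end 6.5 mm behind it. Let the pin down or slide it in: it hangs upright, collar on the bracket.
- switch (a joint): Steel toggle lever on a small black block on the console, 72 mm to the machine's -y from the bore. 0 = off, leaning to the machine's -x (towards the robot); 1.0 rad = fully on, leaning to +x. Stays where it is left; starts between 0 and 0.1; light friction. Pushed at its upper end.
- switch_tip (a point): Centre of the lever's top end; it moves along the machine's +x as the lever is thrown (lever 55 mm long).
- bowl: Loose grey open bowl, 0.5 kg, upright on the bench, yawed up to 0.5 rad. Origin at the centre of its underside, z up. Foot plate 70 x 130 x 18 mm below, with two 15 mm through sockets at y = +45 and -45 mm. Round bowl above it: inner floor at 23 mm, rim at 70 mm height; outside radius 85 mm at the bottom, 100 mm at the rim, wall 4 mm. A steel ear to -x.
- handle (a point): On the axis of the bowl's black upright centre handle, 70 mm above the bowl's underside, a good height to grip. The handle is 24 mm thick (bowl x) by 36 mm wide (bowl y), from the inner floor up to 95 mm, with a cap, equally thick but 50 mm wide, from 95 to 102 mm.
- ear (a point): Centre of the 16 mm hole in the bowl's flat steel ear, at its underside, 140 mm from the bowl's centre along its -x. The ear is 36 mm wide, 10 mm thick, flush with the bowl's underside, and ends 25 mm beyond the hole. With the bowl seated the hole lies over the bore.
- pin: Loose lock pin, 90 g, 102 mm long; origin at its tip, z towards the grip. Steel shank 10 mm diameter, 0 to 45 mm (tip tapered over 6 mm); collar 24 mm diameter, 45 to 49; black round grip 14 mm diameter, 49 to 102. Starts upright in the bore, collar on the console. When locked its collar lies on the ear, 10 mm over the bore mouth.
- collar (a point): Centre of the underside of the pin's collar, 45 mm above its tip.
- foot1: Brass box foot, 80 g, 40 mm tall: a 28 x 28 x 6 mm square plate at the bottom with a 22 mm round stem above. Origin at the centre of the plate's underside, z up the stem. Two to four such feet stand on the bench between the machine and the bowl; absent ones read None.
- foot2: Brass box foot, 80 g, 40 mm tall: a 28 x 28 x 6 mm square plate at the bottom with a 22 mm round stem above. Origin at the centre of the plate's underside, z up the stem. Two to four such feet stand on the bench between the machine and the bowl; absent ones read None.
- foot3: Brass box foot, 80 g, 40 mm tall: a 28 x 28 x 6 mm square plate at the bottom with a 22 mm round stem above. Origin at the centre of the plate's underside, z up the stem. Two to four such feet stand on the bench between the machine and the bowl; absent ones read None.
- foot4: Brass box foot, 80 g, 40 mm tall: a 28 x 28 x 6 mm square plate at the bottom with a 22 mm round stem above. Origin at the centre of the plate's underside, z up the stem. Two to four such feet stand on the bench between the machine and the bowl; absent ones read None.
- hammer: Bystander: hammer, 240 mm long, lying beyond the work; leave alone.
- gluejar: Bystander: lidded jar, 64 mm diameter, 85 mm tall, beyond the work; leave alone.
Things that resemble listed ones, but are neither listed nor needed, are in the scene too. Of the things shaped like the pin, the steel one is meant.

How it is judged:
On the way, in this order (a step that is already met when the one before it is completed fails the run):
1. the pin hangs upright in the side notch by its collar (horizontal distance between collar and notch below 0.01 m and z of collar in the frame of notch between -0.005 and 0.005 m and angle between pin's own z axis and vertical below 0.15 rad), for 0.2 s.
2. the bowl sits fully down on both pegs with its ear over the bore (horizontal distance between bowl and seat below 0.005 m and z of bowl in the frame of seat below 0.004 m and horizontal distance between ear and bore below 0.007 m and angle between bowl's own z axis and vertical below 0.04 rad), for 0.2 s.
3. the pin stands through the ear in the bore, collar down on the ear (all of step 2 and horizontal distance between collar and ear below 0.007 m and horizontal distance between collar and bore below 0.007 m and z of collar in the frame of bore between 0.006 and 0.015 m and angle between pin's own z axis and vertical below 0.15 rad), for 0.2 s.
4. every foot present is in the bowl (all of step 3 and horizontal distance between each of foot1, foot2, foot3, foot4 and bowl below 0.1 m and z of foot1 in the frame of bowl between 0.015 and 0.075 m and z of foot2 in the frame of bowl between 0.015 and 0.075 m and z of foot3 in the frame of bowl between 0.015 and 0.075 m and z of foot4 in the frame of bowl between 0.015 and 0.075 m), for 0.2 s.
5. the lever is fully on (value of joint switch above 0.9 rad), for 0.2 s.
At the end, for the whole second after the job is handed in: Bowl seated (5 mm of the seat centre, 4 mm of fully down, ear hole 7 mm of the bore, level to 0.04 rad); pin in ear and bore (7 mm, collar 6 to 15 mm above the bore mouth, 0.15 rad of upright); every foot present in the bowl; switch beyond 0.9 rad; all at rest (all of step 4 and value of joint switch above 0.9 rad and linear speed of each of bowl, pin, foot1, foot2, foot3, foot4 below 0.03 m/s); the robot touches nothing.
It fails at once if a foot is in the bowl before the bowl is locked (distance between collar and ear above 0.03 m and ((horizontal distance between foot1 and bowl below 0.1 m and z of foot1 in the frame of bowl between 0.015 and 0.075 m) or (horizontal distance between foot2 and bowl below 0.1 m and z of foot2 in the frame of bowl between 0.015 and 0.075 m) or (horizontal distance between foot3 and bowl below 0.1 m and z of foot3 in the frame of bowl between 0.015 and 0.075 m) or (horizontal distance between foot4 and bowl below 0.1 m and z of foot4 in the frame of bowl between 0.015 and 0.075 m))).
It fails at once if the machine is switched on before the bowl is locked (value of joint switch above 0.6 rad and distance between collar and ear above 0.03 m).
It fails at once if a bystander is moved more than 30 mm (distance of any of hammer, gluejar from where it was at the start of the episode above 0.03 m).
Of foot1, foot2, foot3, foot4 only 2 to 4 are there at a start; the rules pass over those that are not, and their reading is None.
At some moment in a run one of foot1, foot2, foot3, foot4 may be knocked a few centimetres aside while the robot is not near it.
Once in a run the grip may slacken for a moment while it holds something.
It also fails if it takes over 210 s, if anything falls off the work surface, if the arm or the gripper's body presses on something with over 40 N, if the wrist force passes 120 N, or if a joint passes its speed limit or range.

## Robot

A 7-joint arm with a two-finger parallel gripper is mounted at the origin on the work surface. World frame = base frame: x ahead of the robot, y to its left, z up, the work surface at z = 0. Lengths are in m, angles in rad, forces in N, time in s.
With the tool pointing down it reaches from about 0.4 to 0.85 m from the base axis. Payload 10.4 kg.
Tool frame: the origin (TCP) lies on the centre line of the jaws, within the pads' length; the fingertips stand 25 mm ahead of it and the grasp point (between the pads) lies 6 mm ahead of it; z points along the fingers, y is the direction in which the jaws open and shut (so a half turn about z gives the same grasp; the last joint's range is limited). The gripper opens to 85 mm and grips with 20 to 120 N. Pads are 22 mm wide; open, the fingers measure 114 mm over their backs; the gripper's body (76 mm by 85 mm) begins 54 mm behind the grasp point. The pads swing forward as they close: fully open they stand 13 mm farther back than shut.
Start: joints at [-1.333, 0.332, -0.065, 1.46, 0.022, 1.35, -0.088], TCP at [0.161, 0.604, 0.256] pointing down, gripper open.
Joint ranges: [-2.6, 2.6], [-0.5, 2.12], [-1.47, 1.34], [0.16, 2.42], [-1.27, 4.41], [0.06, 2.06], [-2.6, 2.6]. Speed limits (rad/s): [2.22, 2.22, 2.79, 2.79, 3.14, 3.14, 3.14].

## Interface

Orientations are given as a rotation vector (axis times angle).
In Python, from bench import status, cams, env, finder gives the robot as it stands. The module is installed in compiled form; this text tells all that it offers.
- The arm moves only by the tool jog_arm, never from a script. Its argument "plan" is a list of rows, each a list of 3 entries, a list of its own where there are three numbers: the shift along the tool's x, y, z each as a share of 0.025 m, from -1 to 1, then the turn about the tool's z as a share of 6 degrees, from -1 to 1, then the closure, from 0 (fully open) to 1 (shut). In form: [[[dx, dy, dz], spin, claw], ...]. A call has 1 to 10 rows; each row shifts and turns the commanded pose from where the row before left it, along the tool's axes as they then stand; what a row does not reach is not made up. A row lasts 1/10 s, in which the tool goes at most 50 mm and 8.59 degrees, less where a joint would pass 70% of its speed; a pose out of reach is approached as far as the arm can. A call with a number of a shift or a turn outside -1 to 1 is refused whole. A call with a gripper value outside its range is refused whole. The fingers move at their own pace and stop on an object; "newtons" is the grip in N (left out, the last holds). Time passes only in rows, so rows that do not move let the fingers close. It gives the time, the measured TCP pose, the force and the opening at its end, in the units of the state.
- status.state(): the state, without advancing time (a new reading comes with each control period).
- cams.get_image(name): name is "side" or "top" or "wrist"; returns a dict with "image" (400x640x3 uint8, blue, green, red), "depth" (400x640 float32, m along the optical axis (not along the pixel's ray), 0 where there is no reading), "fx", "fy", "cx", "cy" (pixels), "rvec" (rotation vector, rad) and "tvec" (3), from world to camera coordinates, as OpenCV has them. Camera axes: x right, y down, z forward; pixel columns grow to the right and rows downward; lengths in m; the calibration is good to about 2 mm. A picture is of the moment at which its call begins.
- env.finish_job(): hands the job in, once; it reports no verdict.
Trained networks look in the newest picture that a camera, given by its name, has taken for a name from the list of things; names that differ only in an ending like _2 or _b are one class to them, and where a whole thing is asked for, a point or a joint stands for the part that bears it (a point fixed in the world has none). Each returns a list of dicts, best first, with "confidence" (0 to 1); they miss things now and then, are a little off and sometimes report something else, mostly with a low value. They report only what shows in the picture. A call takes as long as a camera call. They do not tell look-alikes from the thing itself.
- finder.recognise(camera, thing): "centre" ([x, y, z] in m, in world coordinates, good to about 4 mm: the middle of the surface that is visible of it).
The state is a dict: "time_s": time; "qpos": joint angles; "qvel": joint speeds; "effort": joint torques, N m; "eef_pos": TCP position; "eef_rot": TCP orientation; "contact_force": force on the tool from outside, world axes, zero at the start; "wrist_torque": the same for the moment, N m; "width": finger opening in m.
Only numpy, scipy, OpenCV 4.12 (cv2) and the standard library are available. Lean on these libraries where they do the work, as an engineer would, in place of code of your own. Each camera call takes 0.05 s, during which the arm holds its last target.

## Working session

There is one attempt and no reset: what is moved stays moved. The work goes in short steps, Python scripts to look and compute and a tool call to move; the robot and the scene stay as the last step left them, time stands still between calls to the robot, and variables do not carry over. Pictures are saved under pics/ and viewed, and the job is handed in when it is done.

Besides the shell and the picture viewer there is one more tool, called as name(argument=value, ...), one argument or row to a line, values as JSON. jog_arm: Moves the arm, as the interface text tells. Its arguments: {"type":"object","properties":{"plan":{"type":"array"},"newtons":{"type":"number"}},"required":["plan"]}

```bash
mkdir -p pics; ls; python3 - <<'E'
from bench import status,cams,env,finder
import cv2
s=status.state(); print({k:(v if not hasattr(v,'round') else v) for k,v in s.items()})
for n in ["top","side"]:
    d=cams.get_image(n); cv2.imwrite(f"pics/{n}0.png",d["image"]); print(n,d["fx"],d["cx"],d["cy"],d["rvec"],d["tvec"])
    for t in ["machine","bowl","pin","foot1","switch","handle","ear","hammer","gluejar"]:
        print(t,[([round(float(c),3) for c in r["centre"]],round(float(r["confidence"]),2)) for r in finder.recognise(n,t)])
E
```

```text
pics
{'time_s': 0.0, 'qpos': array([-1.33255242,  0.33286158, -0.06470392,  1.46095312,  0.02162942,
        1.34988104, -0.0885057 ]), 'qvel': array([ 3.65597125e-04,  2.29764174e-03,  3.30492930e-04, -4.15208980e-05,
       -5.01855103e-04,  1.86594536e-03,  2.04486261e-04]), 'effort': array([-7.44233766e-04, -6.25456023e+01,  4.85029828e-02, -3.91603661e+01,
        1.61165348e-02,  9.89844615e-03, -7.28785778e-06]), 'eef_pos': array([0.16110769, 0.60352805, 0.25551671]), 'eef_rot': array([-4.08520114e-01, -3.11482606e+00,  2.20484943e-03]), 'contact_force': array([-0.56595304, -0.32269911,  0.07626237]), 'wrist_torque': array([-0.0968555 , -0.00500837,  0.01345733]), 'width': 0.08569546890374558}
top 427.76373215305506 325.80636315171273 208.98091680124145 [ 2.14339965 -2.10510419  0.17501624] [-0.00816668  0.55518993  1.04546639]
machine [([0.517, 0.228, 0.072], 0.96)]
bowl [([0.547, -0.253, 0.022], 0.8)]
pin [([0.303, 0.204, 0.06], 0.49), ([0.417, 0.244, 0.093], 0.45)]
foot1 [([0.521, 0.015, 0.026], 0.58), ([0.649, -0.009, 0.026], 0.51)]
switch []
handle [([0.387, 0.177, 0.151], 0.33), ([0.521, 0.015, 0.026], 0.32)]
ear [([0.549, -0.251, 0.021], 0.74)]
hammer [([0.763, -0.169, 0.024], 0.86), ([0.519, 0.231, 0.068], 0.22)]
gluejar [([0.748, 0.061, 0.084], 0.82)]
side 367.4688153389108 318.3744461429049 197.919508318918 [ 0.04350297 -2.79392004  1.35045221] [0.56052899 0.1093549  0.87598954]
machine [([0.521, 0.264, 0.069], 0.81)]
bowl [([0.544, -0.259, 0.04], 0.83)]
pin [([0.304, 0.211, 0.054], 0.85), ([0.423, 0.254, 0.097], 0.5)]
foot1 [([0.527, 0.024, 0.022], 0.68), ([0.647, -0.0, 0.021], 0.54)]
switch [([0.395, 0.179, 0.145], 0.62)]
handle [([0.541, -0.258, 0.036], 0.73)]
ear [([0.54, -0.257, 0.037], 0.88)]
hammer [([0.751, 0.08, 0.059], 0.59), ([0.777, -0.161, 0.02], 0.56)]
gluejar [([0.75, 0.08, 0.058], 0.97)]
```

View pics/top0.png

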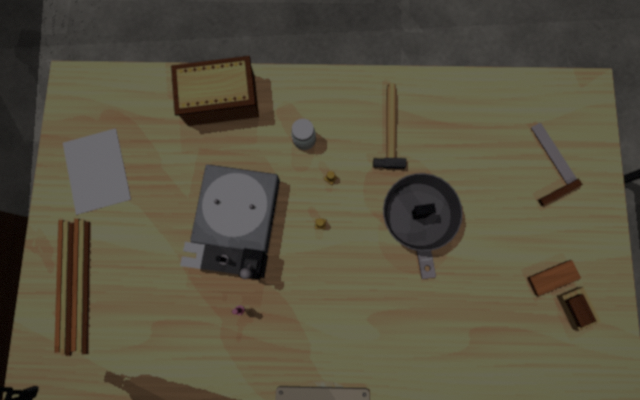

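View pics/side0.png

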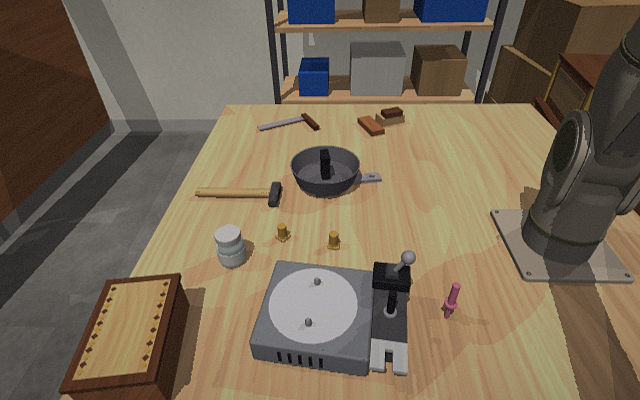

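The steel pin stands in the bore at top px (222,259), next to the switch at (247,268). The pink pin at (240,310) on the bench is the look-alike. The bowl is at (423,212) and the two feet are at (320,223) and (331,176). I'll crop in to confirm.

```bash
cat > h.py <<'E'
from bench import status,cams,env,finder
import cv2,numpy as np
from scipy.spatial.transform import Rotation as R
def cloud(d):
    v,u=np.mgrid[0:400,0:640]; z=d["depth"]
    P=np.stack([(u-d["cx"])/d["fx"]*z,(v-d["cy"])/d["fy"]*z,z],-1)
    M=cv2.Rodrigues(np.array(d["rvec"],float))[0]
    W=(P-np.array(d["tvec"]).ravel())@M
    W[z==0]=np.nan
    return W
def crop(d,name,u0,u1,v0,v1,s):
    cv2.imwrite("pics/"+name,cv2.resize(d["image"][v0:v1,u0:u1],None,fx=s,fy=s,interpolation=cv2.INTER_CUBIC))
def ray(d,u,v,z):
    M=cv2.Rodrigues(np.array(d["rvec"],float))[0]; t=np.array(d["tvec"]).ravel()
    o=-M.T@t; r=M.T@np.array([(u-d["cx"])/d["fx"],(v-d["cy"])/d["fy"],1])
    return o+r*(z-o[2])/r[2]
def proj(d,p):
    return cv2.projectPoints(np.array(p,float).reshape(-1,3),np.array(d["rvec"],float),np.array(d["tvec"],float),np.array([[d["fx"],0,d["cx"]],[0,d["fy"],d["cy"]],[0,0,1.]]),None)[0].reshape(-1,2)
def st():
    s=status.state(); print(round(s["time_s"],2),s["eef_pos"].round(4),s["eef_rot"].round(3),"F",np.round(s["contact_force"],1),"w",round(s["width"],4),"q",s["qpos"].round(2)); return s
E
python3 - <<'E'
from h import *
d=cams.get_image("top"); d["image"]=cv2.convertScaleAbs(d["image"],alpha=1.8)
crop(d,"m0.png",170,290,155,295,4)
crop(d,"b0.png",370,480,165,290,4)
np.save("top_depth.npy",d["depth"])
W=cloud(d)
# machine top: fit
m=(W[...,2]>0.06)&(W[...,2]<0.08)&(W[...,0]>.3)&(W[...,0]<.7)&(W[...,1]>.08)&(W[...,1]<.4)
p=W[m][:,:2]; print(len(p),np.median(W[m][:,2]),cv2.minAreaRect(p.astype(np.float32)))
m=(W[...,2]>0.055)&(W[...,2]<0.08)&(W[...,0]>.4)&(W[...,0]<.7)&(W[...,1]>-.4)&(W[...,1]<-.1)
p=W[m]; print(len(p),W[m][:,:2].mean(0),cv2.minEnclosingCircle(p[:,:2].astype(np.float32)))
E
```

```text
7239 0.070607806836113 ((0.48249682784080505, 0.24709895253181458), (0.20214857161045074, 0.3498149812221527), 82.7604751586914)
856 [ 0.56127969 -0.25346988] ((0.5517069101333618, -0.23907926678657532), 0.09980765730142593)
```

View pics/m0.png

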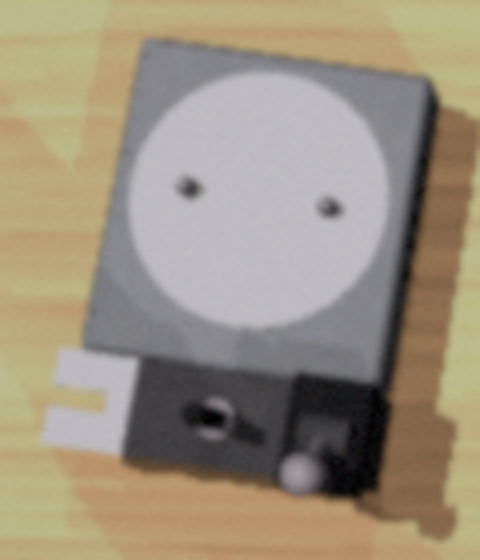

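View pics/b0.png

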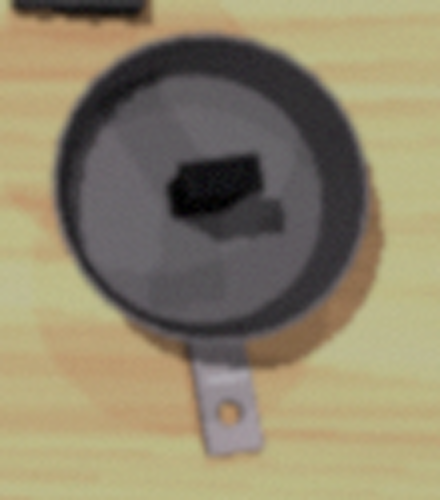

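```bash
python3 - <<'E'
from h import *
d=cams.get_image("top")
a=ray(d,217.5,201.6,.083);b=ray(d,252.5,206.8,.083);c=ray(d,234.5,205,.07)
print(a,b,(a+b)/2,c,"yaw",np.arctan2(*(-(a-b)[[0]],(a-b)[[1]])), np.linalg.norm(a-b))
W=cloud(d)
# minAreaRect main block via crop: corners
for n,(u,v) in dict(tl=(145,40),tr=(432,82),bl=(85,348),ntl=(58,347),nbl=(43,445),cb=(122,460)).items():
    print(n,ray(d,170+u/4,155+v/4,.07)[:2].round(4))
S=(a+b)[:2]/2; yaw=np.arctan2(-(a-b)[0],(a-b)[1]); c_,s_=np.cos(yaw),np.sin(yaw)
for n,q in dict(bore=(-.14,0),notch=(-.14,.077),sw=(-.14,-.072)).items():
    w=S+np.array([c_*q[0]-s_*q[1],s_*q[0]+c_*q[1]]); print(n,w.round(4),proj(d,[*w,.07]).round(1))
e=ray(d,427.5,267.75,.01)
print("ear",e, "end", ray(d,370+235/4,165+455/4,.01))
m=(W[...,2]>0.066)&(W[...,2]<0.08)&(W[...,0]>.42)&(W[...,0]<.7)&(W[...,1]>-.37)&(W[...,1]<-.13)
p=W[m]; 
from scipy.optimize import least_squares
f=lambda q:np.hypot(p[:,0]-q[0],p[:,1]-q[1])-q[2]
r=least_squares(f,[.55,-.25,.1],loss='soft_l1',f_scale=.003); print("rim",r.x)
m=(W[...,2]>0.092)&(W[...,2]<0.115)&(W[...,0]>.48)&(W[...,0]<.62)&(W[...,1]>-.33)&(W[...,1]<-.18)
p=W[m]; print("cap",len(p),p.mean(0),cv2.minAreaRect(p[:,:2].astype(np.float32)))
C=r.x[:2]; v=C-e[:2]; print("dist",np.hypot(*v),"bowlyaw",np.arctan2(v[1],v[0]))
for y0,y1 in((.0,.1),(-.05,0)):
  pass
m=(W[...,2]>0.03)&(W[...,2]<0.06)&(W[...,1]>-.1)&(W[...,1]<.1)&(W[...,0]>.3)&(W[...,0]<.72)
n,l,s,cc=cv2.connectedComponentsWithStats(m.astype(np.uint8))
for i in range(1,n): print("foot",s[i][4],W[l==i].mean(0).round(4),cc[i])
E
```

```text
[0.56323814 0.27153776 0.083     ] [0.55157192 0.1835609  0.083     ] [0.55740503 0.22754933 0.083     ] [0.55773585 0.23161753 0.07      ] yaw [-0.13183635] 0.0887469844309195
tl [0.6607 0.31  ]
tr [0.636  0.1249]
bl [0.4626 0.3339]
ntl [0.4629 0.3508]
nbl [0.4024 0.3554]
cb [0.3942 0.3061]
bore [0.4186 0.246 ] [[225.5 260.5]]
notch [0.4287 0.3223] [[194.9 255.8]]
sw [0.4092 0.1746] [[254.3 264.9]]
ear [ 0.41258639 -0.26306371  0.01      ] end [ 0.3845997 -0.2656351  0.01     ]
rim [ 0.55158793 -0.23861498  0.09666489]
cap 208 [ 0.55101318 -0.23820909  0.10167657] ((0.551487147808075, -0.2385333627462387), (0.024167509749531746, 0.05009554699063301), 8.946168899536133)
dist 0.14113528836056122 bowlyaw 0.17410734830223792
foot 55 [ 0.6491 -0.0076  0.0396] [330.12727273 174.36363636]
foot 56 [0.524  0.0181 0.0393] [319.28571429 221.5       ]
```

```bash
cat >> h.py <<'E'
def jaw(s): 
    M=R.from_rotvec(s["eef_rot"]).as_matrix(); return M
def to(x,y,z,jawang=None,grasp=True):
    """shift (in units) & spin units needed; z = grasp point height if grasp (TCP 6mm behind)"""
    s=st(); M=jaw(s); print("tool z",M[:,2].round(4),"jaw ang",round(float(np.arctan2(M[1,1],M[0,1])),4))
    t=np.array([x,y,z])-(M[:,2]*.006 if grasp else 0)
    dl=M.T@(t-s["eef_pos"]); sp=0
    if jawang is not None:
        c=np.arctan2(M[1,1],M[0,1]); e=(jawang-c+np.pi/2)%np.pi-np.pi/2
        sp=-e  # tool z down: turning +about tool z = negative world yaw
    print("UNITS total shift",(dl/.025).round(2),"spin",round(float(np.degrees(sp)/6),2))
    # if spinning, world shift as tool-frame sequence: do the spin separately
E
python3 - <<'E'
from h import *
to(.4186,.246,.24,-.132)
E
```

```text
1.1 [0.1611 0.6039 0.2563] [-0.408 -3.115 -0.   ] F [-0.9  0.4 -0.5] w 0.0853 q [-1.33  0.33 -0.06  1.46  0.02  1.35 -0.09]
tool z [-0.e+00  1.e-04 -1.e+00] jaw ang 1.31
UNITS total shift [-13.64 -11.18   0.41] spin 13.77
```

jog_arm(
  plan=[
    [[-0.9, -0.75, 0], 0, 0],
    [[-0.9, -0.75, 0], 0, 0],
    [[-0.9, -0.75, 0], 0, 0],
    [[-0.9, -0.75, 0], 0, 0],
    [[-0.9, -0.75, 0], 0, 0],
    [[-0.9, -0.75, 0], 0, 0],
    [[-0.9, -0.75, 0], 0, 0],
    [[-0.9, -0.75, 0], 0, 0],
    [[-0.9, -0.75, 0], 0, 0],
    [[-0.9, -0.75, 0], 0, 0],
  ],
)

```text
time_s: 2.1
eef_pos: [0.3308, 0.3637, 0.2565]
eef_rot: [0.408, 3.115, 0.001]
contact_force: [0.6, -0.7, -0.1]
width: 0.0856
```

jog_arm(
  plan=[
    [[0, 0, 0], 1, 0],
    [[0, 0, 0], 1, 0],
    [[0, 0, 0], 1, 0],
    [[0, 0, 0], 1, 0],
    [[0, 0, 0], 1, 0],
    [[0, 0, 0], 1, 0],
    [[0, 0, 0], 1, 0],
    [[0, 0, 0], 1, 0],
    [[0, 0, 0], 1, 0],
    [[0, 0, 0], 1, 0],
  ],
)

```text
time_s: 3.1
eef_pos: [0.3302, 0.3647, 0.2564]
eef_rot: [-1.916, -2.489, -0.001]
contact_force: [0.5, -1.4, 0.4]
width: 0.0855
```

```bash
python3 - <<'E'
from h import *
to(.4186,.246,.24,-.132)
E
```

```text
3.1 [0.3302 0.3647 0.2564] [-1.916e+00 -2.489e+00 -1.000e-03] F [ 0.5 -1.4  0.4] w 0.0855 q [-1.05  0.03  0.12  1.81 -0.    1.3  -0.67]
tool z [ 2.e-04  3.e-04 -1.e+00] jaw ang 0.2585
UNITS total shift [-5.5   2.2   0.42] spin 3.73
```

jog_arm(
  plan=[
    [[-0.9, 0.36, 0], 0, 0],
    [[-0.9, 0.36, 0], 0, 0],
    [[-0.9, 0.36, 0], 0, 0],
    [[-0.9, 0.36, 0], 0, 0],
    [[-0.9, 0.36, 0], 0, 0],
    [[-0.9, 0.36, 0], 0, 0],
    [[0, 0, 0], 0.93, 0],
    [[0, 0, 0], 0.93, 0],
    [[0, 0, 0], 0.93, 0],
    [[0, 0, 0], 0.93, 0],
  ],
)

```text
time_s: 4.1
eef_pos: [0.4175, 0.2483, 0.2564]
eef_rot: [-2.362, -2.071, -0.001]
contact_force: [0.1, -0.1, -0.2]
width: 0.0856
```

```bash
python3 - <<'E'
from h import *
d=cams.get_image("wrist"); cv2.imwrite("pics/w1.png",d["image"])
M=cv2.Rodrigues(np.array(d["rvec"]))[0]; print("campos",-M.T@d["tvec"], M[2])
for t in ["pin","switch"]:
  print(t,[(r["centre"],r["confidence"]) for r in finder.recognise("wrist",t)])
to(.4186,.246,.24,-.132)
E
```

```text
campos [0.42702626 0.32121343 0.37267106] [-0.03743005 -0.28261187 -0.95850379]
pin [([0.4271, 0.2495, 0.0999], 0.94), ([0.3056, 0.2133, 0.0706], 0.67)]
switch [([0.387, 0.184, 0.148], 0.76), ([0.5223, 0.2485, 0.0676], 0.58)]
4.25 [0.4174 0.2484 0.2564] [-2.356 -2.079 -0.   ] F [ 0.4 -0.1  0.6] w 0.0856 q [-0.9   0.01  0.27  1.83 -0.    1.3  -0.75]
tool z [ 2.e-04  2.e-04 -1.e+00] jaw ang -0.1247
UNITS total shift [-0.09  0.06  0.42] spin 0.07
```

View pics/w1.png

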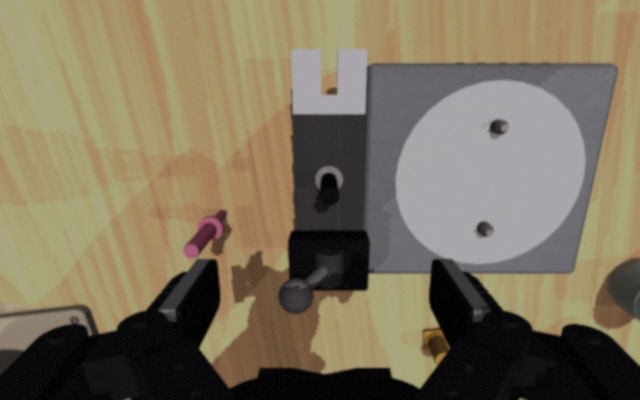

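The wrist view shows the black-gripped steel pin with its collar at (329,180), the notch slot at (330,75–96), the pegs at (499,127) and (485,229), and the switch ball at (296,296). The pink decoy is at (205,235). I'll fit the machine pose from these.

```bash
python3 - <<'E'
from h import *
from scipy.optimize import least_squares
d=cams.get_image("wrist"); d["image"]=cv2.convertScaleAbs(d["image"],alpha=1.5)
crop(d,"w1c.png",280,380,40,240,3)
crop(d,"w1d.png",360,630,50,290,3)
for n,u,v,z in [("tlnear",369,65,.07),("tr",617,66,.07),("br",573,272,.07),("peg+",499,127,.085),("peg-",485,229,.085),("collar",329,180,.074),("slotend",330,96,.07),("slotmouth",330,50,.07),("disc",490.5,172,.07)]:
    print(n,ray(d,u,v,z).round(4))
E
```

```text
tlnear [0.4644 0.3371 0.07  ]
tr [0.6601 0.3118 0.07  ]
br [0.6386 0.1308 0.07  ]
peg+ [0.5606 0.2775 0.085 ]
peg- [0.5499 0.1916 0.085 ]
collar [0.4215 0.2487 0.074 ]
slotend [0.4308 0.3174 0.07  ]
slotmouth [0.4349 0.352  0.07  ]
disc [0.5609 0.2374 0.07  ]
```

View pics/w1c.png

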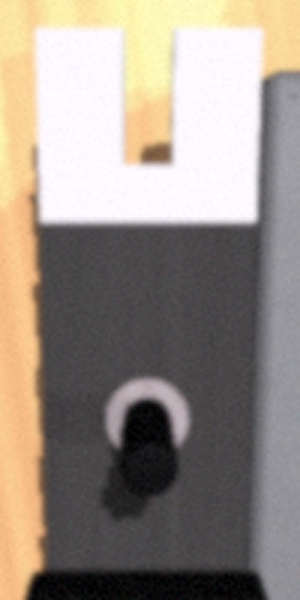

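View pics/w1d.png

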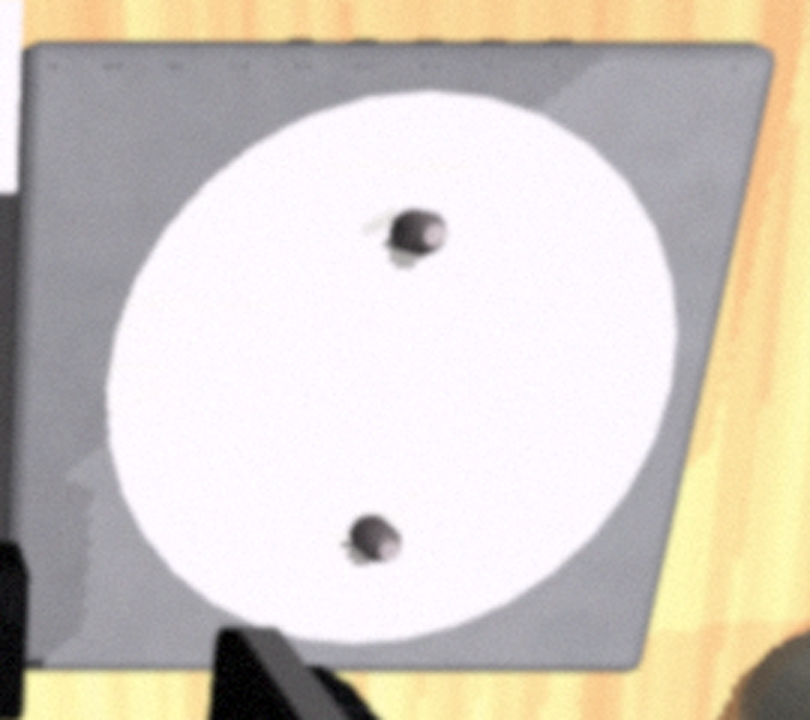

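```bash
python3 - <<'E'
from h import *
from scipy.optimize import least_squares
d=cams.get_image("wrist")
L=[((-.11,.095),(369,65),.07),((.095,.095),(617.5,65.5),.07),((.095,-.095),(573,272.5),.07),((0,.045),(504,128),.085),((0,-.045),(489.3,232.3),.085),((-.14,0),(329,180),.074),((-.14,.0705),(329.3,94),.07),((-.14,.105),(329.3,49.3),.07)]
P=np.array([ray(d,*uv,z)[:2] for _,uv,z in L]); Q=np.array([l for l,_,_ in L])
def f(q): c,s=np.cos(q[2]),np.sin(q[2]); return (q[:2]+Q@np.array([[c,s],[-s,c]])-P)
r=least_squares(lambda q:f(q).ravel(),[.557,.23,-.13],loss='soft_l1',f_scale=.002); print(r.x); print((f(r.x)*1000).round(1))
c,s=np.cos(r.x[2]),np.sin(r.x[2]); m=lambda a:r.x[:2]+np.array([[c,-s],[s,c]])@np.array(a)
print("bore",m((-.14,0)),"notch",m((-.14,.077)),"sw",m((-.14,-.072)))
b=ray(d,296,296,.15); print(b); print(ray(d,329,180,.0745))
E
```

```text
[ 0.55926113  0.23130426 -0.12730391]
[[-2.1  2.4]
 [ 5.2  1.1]
 [ 2.7 -5.5]
 [ 0.4 -0.4]
 [-0.  -1.5]
 [-1.1  0.4]
 [-1.  -0. ]
 [-0.6  0.7]]
bore [0.42039403 0.24907871] notch [0.43016998 0.32545561] sw [0.41125289 0.17766135]
[0.38951381 0.18633005 0.15      ]
[0.42153118 0.248837   0.0745    ]
```

```bash
python3 - <<'E'
from h import *
to(.421,.2487,.105,-.1274)
E
```

```text
4.35 [0.4174 0.2484 0.2564] [-2.355 -2.079 -0.   ] F [-0.  -0.4 -0.6] w 0.0853 q [-0.9   0.01  0.27  1.83 -0.    1.3  -0.75]
tool z [ 1.e-04  2.e-04 -1.e+00] jaw ang -0.1241
UNITS total shift [0.03 0.14 5.82] spin 0.03
```

jog_arm(
  plan=[
    [[0.03, 0.14, 0], 0.03, 0],
    [[0, 0, 0.8], 0, 0],
    [[0, 0, 0.8], 0, 0],
    [[0, 0, 0.8], 0, 0],
    [[0, 0, 0.8], 0, 0],
    [[0, 0, 0.8], 0, 0],
    [[0, 0, 0.7], 0, 0],
    [[0, 0, 0.6], 0, 0],
    [[0, 0, 0.5], 0, 0],
    [[0, 0, 0], 0, 0],
  ],
  newtons=50,
)

```text
time_s: 5.35
eef_pos: [0.4204, 0.2481, 0.1099]
eef_rot: [2.36, 2.073, -0.004]
contact_force: [-0.6, 0.3, 0.3]
width: 0.0856
```

jog_arm(
  plan=[
    [[0, 0, 0], 0, 0.5],
    [[0, 0, 0], 0, 1],
    [[0, 0, 0], 0, 1],
    [[0, 0, 0], 0, 1],
    [[0, 0, 0], 0, 1],
    [[0, 0, 0], 0, 1],
    [[0, 0, 0], 0, 1],
  ],
)

```text
time_s: 6.05
eef_pos: [0.4212, 0.2488, 0.1117]
eef_rot: [-2.361, -2.073, -0.001]
contact_force: [0.3, -0.4, 5.2]
width: 0.0126
```

```bash
python3 - <<'E'
from h import *
s=st()
d=cams.get_image("wrist"); cv2.imwrite("pics/w2.png",d["image"])
E
```

```text
6.05 [0.4212 0.2488 0.1117] [-2.361e+00 -2.073e+00 -1.000e-03] F [ 0.3 -0.4  5.2] w 0.0126 q [-0.88  0.17  0.27  1.99 -0.06  0.98 -0.71]
```

View pics/w2.png

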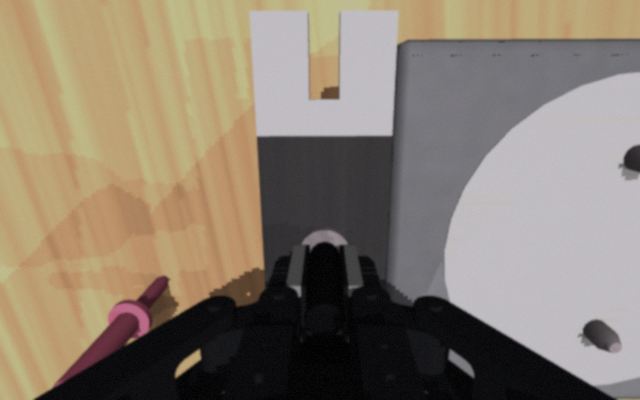

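jog_arm(
  plan=[
    [[0, 0, -0.3], 0, 1],
    [[0, 0, -0.5], 0, 1],
    [[0, 0, -0.5], 0, 1],
    [[0, 0, -0.5], 0, 1],
    [[0, 0, -0.5], 0, 1],
    [[0, 0, -0.3], 0, 1],
    [[0, 0, 0], 0, 1],
    [[0, 0, 0], 0, 1],
  ],
)

```text
time_s: 6.9
eef_pos: [0.4208, 0.2486, 0.1762]
eef_rot: [-2.361, -2.073, 0.0]
contact_force: [0.2, 0.1, -1.4]
width: 0.0127
```

jog_arm(
  plan=[
    [[0.5, 0, 0], 0, 1],
    [[0.5, 0, 0], 0, 1],
    [[0.5, 0, 0], 0, 1],
    [[0.5, 0, 0], 0, 1],
    [[0.5, 0, 0], 0, 1],
    [[0.5, 0, 0], 0, 1],
    [[0.08, 0, 0], 0, 1],
    [[0, 0, 0], 0, 1],
  ],
)

```text
time_s: 7.7
eef_pos: [0.4309, 0.3253, 0.1761]
eef_rot: [2.36, 2.073, -0.001]
contact_force: [-1.2, 0.1, -0.3]
width: 0.0127
```

```bash
python3 - <<'E'
from h import *
s=st()
d=cams.get_image("wrist"); cv2.imwrite("pics/w3.png",d["image"])
d=cams.get_image("side"); crop(d,"s3.png",330,450,200,400,4)
E
```

```text
7.7 [0.4309 0.3253 0.1761] [ 2.360e+00  2.073e+00 -1.000e-03] F [-1.2  0.1 -0.3] w 0.0127 q [-0.94  0.2   0.24  1.8  -0.05  1.14 -0.82]
```

View pics/w3.png

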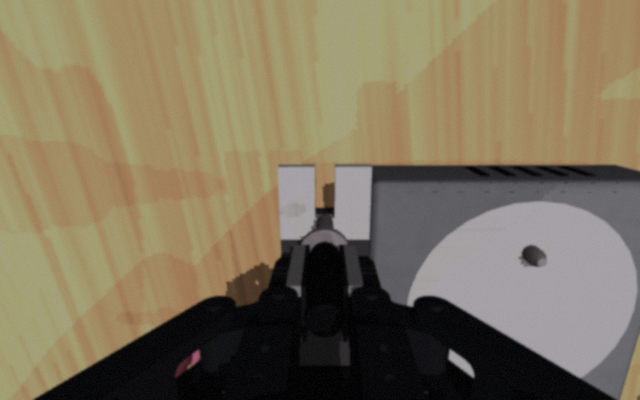

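View pics/s3.png

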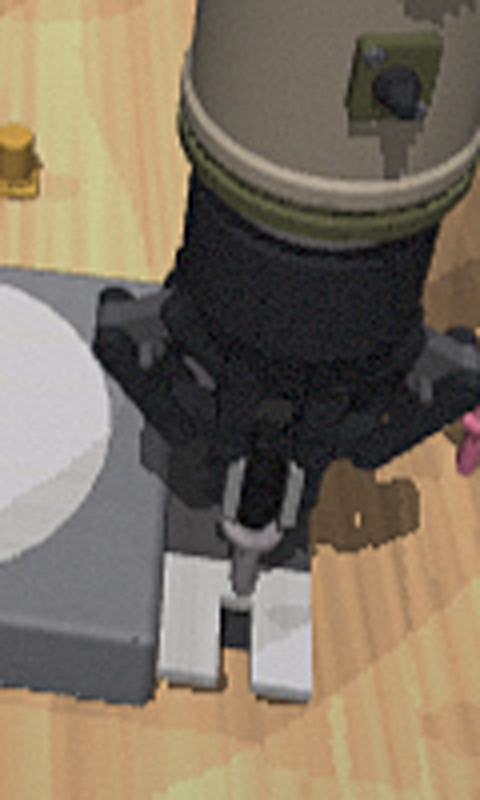

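jog_arm(
  plan=[
    [[0.06, 0, 0.3], 0, 1],
    [[0, 0, 0.4], 0, 1],
    [[0, 0, 0.4], 0, 1],
    [[0, 0, 0.4], 0, 1],
    [[0, 0, 0.4], 0, 1],
    [[0, 0, 0.3], 0, 1],
    [[0, 0, 0.2], 0, 1],
    [[0, 0, 0.1], 0, 1],
    [[0, 0, 0], 0, 1],
  ],
)

```text
time_s: 8.7
eef_pos: [0.4311, 0.3265, 0.1136]
eef_rot: [-2.361, -2.073, 0.0]
contact_force: [-0.2, -1.1, -1.8]
width: 0.0131
```

```bash
python3 - <<'E'
from h import *
s=st()
d=cams.get_image("side"); crop(d,"s4.png",330,450,200,400,4)
E
```

```text
8.7 [0.4311 0.3265 0.1136] [-2.361 -2.073  0.   ] F [-0.2 -1.1 -1.8] w 0.0131 q [-0.93  0.28  0.23  1.86 -0.07  1.01 -0.8 ]
```

View pics/s4.png

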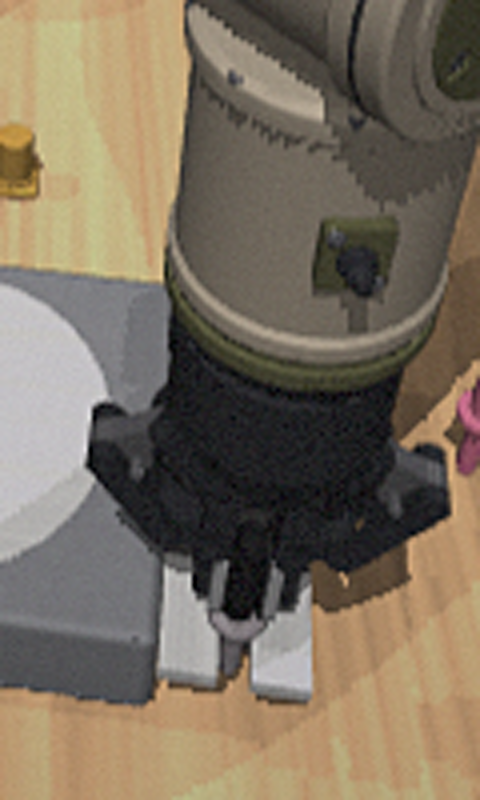

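jog_arm(
  plan=[
    [[0, 0, 0.08], 0, 1],
    [[0, 0, 0.03], 0, 1],
    [[0, 0, 0], 0, 0.7],
    [[0, 0, 0], 0, 0.4],
    [[0, 0, 0], 0, 0],
    [[0, 0, 0], 0, 0],
    [[0, 0, -0.4], 0, 0],
    [[0, 0, -0.8], 0, 0],
    [[0, 0, -1], 0, 0],
    [[0, 0, -1], 0, 0],
  ],
)

```text
time_s: 9.75
eef_pos: [0.4311, 0.3264, 0.1926]
eef_rot: [2.361, 2.072, 0.0]
contact_force: [0.6, 0.1, 1.2]
width: 0.085
```

jog_arm(
  plan=[
    [[0, 0, -1], 0, 0],
    [[0, 0, -1], 0, 0],
    [[-0.4, 0, -1], 0, 0],
    [[-0.4, 0, -0.5], 0, 0],
    [[0, 0, 0], 0, 0],
    [[0, 0, 0], 0, 0],
  ],
)

```text
time_s: 10.35
eef_pos: [0.4283, 0.3065, 0.278]
eef_rot: [-2.361, -2.072, 0.0]
contact_force: [0.5, 0.5, -0.8]
width: 0.0856
```

```bash
python3 - <<'E'
from h import *
s=st()
d=cams.get_image("side"); crop(d,"s5.png",330,450,200,400,3)
d=cams.get_image("wrist"); cv2.imwrite("pics/w5.png",d["image"])
E
```

```text
10.35 [0.4283 0.3065 0.278 ] [-2.361 -2.072  0.   ] F [ 0.5  0.5 -0.8] w 0.0856 q [-0.94  0.1   0.25  1.7  -0.03  1.35 -0.82]
```

View pics/s5.png

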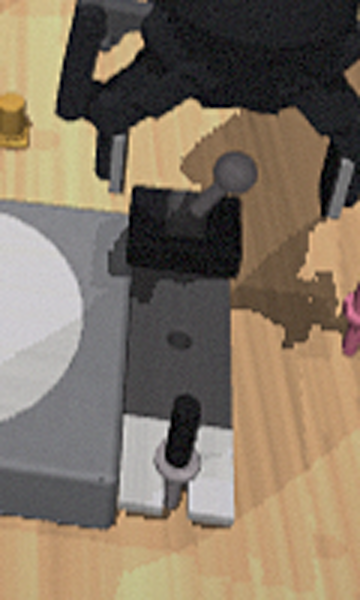

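View pics/w5.png

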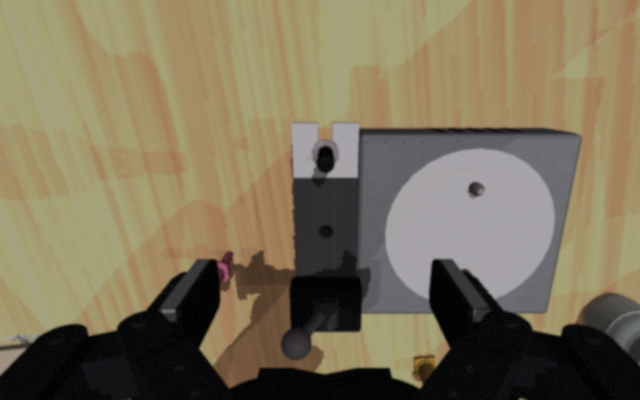

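```bash
python3 - <<'E'
from h import *
d=cams.get_image("wrist"); 
crop(d,"w5b.png",280,580,110,320,2.5)
print("bore",ray(d,326,231,.07),"collar",ray(d,325,153,.0745))
to(.554,-.236,.27,.174)
E
```

```text
bore [0.42207599 0.25055023 0.07      ] collar [0.43100076 0.32697483 0.0745    ]
10.5 [0.428  0.3068 0.2772] [ 2.36   2.073 -0.003] F [ 0.   0.2 -0.6] w 0.0857 q [-0.94  0.1   0.25  1.7  -0.03  1.35 -0.82]
tool z [-0.0015 -0.0013 -1.    ] jaw ang -0.1294
UNITS total shift [-20.88   7.8    0.07] spin -2.9
```

View pics/w5b.png

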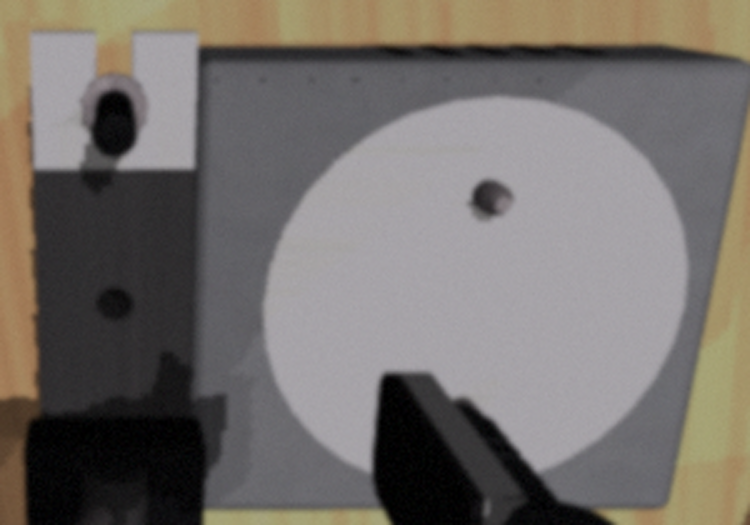

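The pin hangs upright in the notch at (325,153), and the empty bore is at (326,231). Next I'll move over to the bowl.

jog_arm(
  plan=[
    [[-0.95, 0.36, 0], 0, 0],
    [[-0.95, 0.36, 0], 0, 0],
    [[-0.95, 0.36, 0], 0, 0],
    [[-0.95, 0.36, 0], 0, 0],
    [[-0.95, 0.36, 0], 0, 0],
    [[-0.95, 0.36, 0], 0, 0],
    [[-0.95, 0.36, 0], 0, 0],
    [[-0.95, 0.36, 0], 0, 0],
    [[-0.95, 0.36, 0], 0, 0],
    [[-0.95, 0.36, 0], 0, 0],
  ],
)

```text
time_s: 11.5
eef_pos: [0.4869, 0.0588, 0.2777]
eef_rot: [-2.36, -2.073, 0.002]
contact_force: [0.4, 1.0, -0.0]
width: 0.0854
```

jog_arm(
  plan=[
    [[-0.95, 0.36, 0], 0, 0],
    [[-0.95, 0.36, 0], 0, 0],
    [[-0.95, 0.36, 0], 0, 0],
    [[-0.95, 0.36, 0], 0, 0],
    [[-0.95, 0.36, 0], 0, 0],
    [[-0.95, 0.36, 0], 0, 0],
    [[-0.95, 0.36, 0], 0, 0],
    [[0, 0, 0], -1, 0],
    [[0, 0, 0], -1, 0],
    [[0, 0, 0], -0.9, 0],
  ],
)

```text
time_s: 12.5
eef_pos: [0.5278, -0.1133, 0.2775]
eef_rot: [-2.014, -2.409, 0.002]
contact_force: [0.1, 0.9, -0.3]
width: 0.0857
```

```bash
python3 - <<'E'
from h import *
d=cams.get_image("wrist"); cv2.imwrite("pics/w6.png",cv2.convertScaleAbs(d["image"],alpha=1.5))
to(.554,-.236,.27,.174)
E
```

```text
12.55 [ 0.5278 -0.1132  0.2775] [-2.008e+00 -2.415e+00  2.000e-03] F [ 0.1 -0.1 -0. ] w 0.0854 q [-0.45  0.14  0.64  1.68 -0.08  1.35  0.39]
tool z [-1.6e-03 -3.0e-04 -1.0e+00] jaw ang 0.1837
UNITS total shift [-5.02  0.13  0.06] spin 0.09
```

View pics/w6.png

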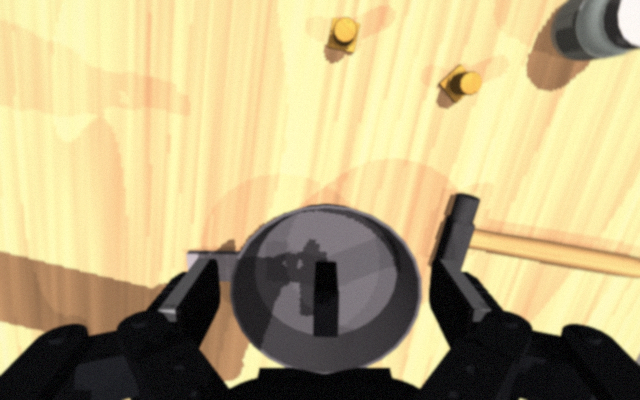

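```bash
python3 - <<'E'
from h import *
d=cams.get_image("wrist"); W=cloud(d)
m=(W[...,2]>0.094)&(W[...,2]<0.112)&(abs(W[...,0]-.554)<.05)&(abs(W[...,1]+.236)<.05)
p=W[m]; print("cap",len(p),p.mean(0),cv2.minAreaRect(p[:,:2].astype(np.float32)))
t=cams.get_image("top")
to(.554,-.236,.27,.17)
for f in finder.recognise("wrist","foot1"): print(f)
E
```

```text
cap 1189 [ 0.55133379 -0.23892369  0.10029214] ((0.5517329573631287, -0.24086563289165497), (0.023905130103230476, 0.050941720604896545), 9.99067211151123)
12.65 [ 0.5279 -0.1133  0.2778] [-2.022e+00 -2.403e+00  1.000e-03] F [0.6 0.8 0.3] w 0.0855 q [-0.45  0.14  0.64  1.68 -0.08  1.35  0.38]
tool z [-1.2e-03 -2.0e-04 -1.0e+00] jaw ang 0.172
UNITS total shift [-5.02  0.19  0.07] spin 0.02
{'centre': [0.5205, 0.0092, 0.0378], 'confidence': 0.62}
```

jog_arm(
  plan=[
    [[-0.86, 0.01, 0], 0, 0],
    [[-0.86, 0.01, 0], 0, 0],
    [[-0.85, 0.01, 0], 0, 0],
    [[-0.85, 0.01, 0], 0, 0],
    [[-0.85, 0.02, 0], 0, 0],
    [[-0.85, 0.02, 0], 0, 0],
    [[0, 0, 1], 0, 0],
    [[0, 0, 1], 0, 0],
    [[0, 0, 1], 0, 0],
    [[0, 0, 0], 0, 0],
  ],
)

```text
time_s: 13.7
eef_pos: [0.5506, -0.2382, 0.2001]
eef_rot: [-2.019, -2.4, 0.004]
contact_force: [0.8, 0.1, 0.8]
width: 0.0853
```

```bash
python3 - <<'E'
from h import *
d=cams.get_image("wrist"); cv2.imwrite("pics/w7.png",cv2.convertScaleAbs(d["image"],alpha=1.5))
to(.5517,-.239,.07,.172)
E
```

```text
13.75 [ 0.5514 -0.2387  0.2024] [-2.020e+00 -2.402e+00  2.000e-03] F [ 0.8 -0.2  0.3] w 0.0852 q [-0.22  0.37  0.69  1.63 -0.24  1.24  0.7 ]
tool z [-3.e-03  6.e-04 -1.e+00] jaw ang 0.1723
UNITS total shift [-0.02  0.02  5.05] spin 0.0
```

View pics/w7.png

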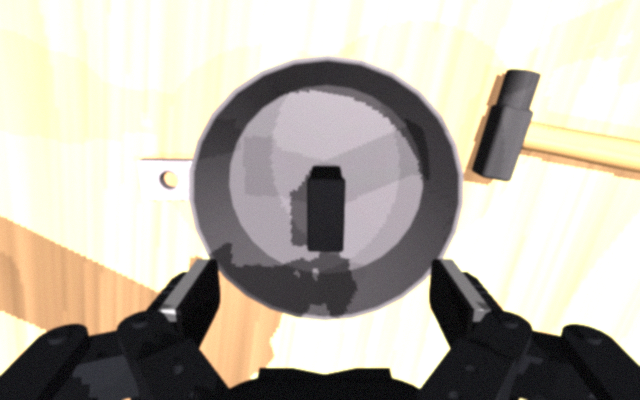

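```bash
python3 - <<'E'
from h import *
d=cams.get_image("wrist"); W=cloud(d)
e=ray(d,169,179.5,.01); print(e)
m=(W[...,2]>0.094)&(W[...,2]<0.112)&(abs(W[...,0]-.554)<.05)&(abs(W[...,1]+.236)<.05)
p=W[m]; r=cv2.minAreaRect(p[:,:2].astype(np.float32)); print("cap",len(p),r)
v=np.array(r[0])-e[:2]; print(np.hypot(*v),np.arctan2(v[1],v[0]))
E
```

```text
[ 0.41543321 -0.26345699  0.01      ]
cap 2703 ((0.5517411231994629, -0.240879088640213), (0.023820070549845695, 0.05010521039366722), 9.07903003692627)
0.13816514706146288 0.16414860230389045
```

jog_arm(
  plan=[
    [[-0.06, 0.02, 0.75], 0, 0],
    [[0, 0, 0.75], 0, 0],
    [[0, 0, 0.75], 0, 0],
    [[0, 0, 0.75], 0, 0],
    [[0, 0, 0.75], 0, 0],
    [[0, 0, 0.6], 0, 0],
    [[0, 0, 0.4], 0, 0],
    [[0, 0, 0.2], 0, 0],
    [[0, 0, 0], 0, 0],
    [[0, 0, 0], 0, 0],
  ],
  newtons=80,
)

```text
time_s: 14.8
eef_pos: [0.5532, -0.2408, 0.0805]
eef_rot: [2.02, 2.405, 0.001]
contact_force: [0.3, 0.2, -0.3]
width: 0.0857
```

jog_arm(
  plan=[
    [[0, 0, 0], 0, 0.4],
    [[0, 0, 0], 0, 0.6],
    [[0, 0, 0], 0, 0.8],
    [[0, 0, 0], 0, 1],
    [[0, 0, 0], 0, 1],
    [[0, 0, 0], 0, 1],
    [[0, 0, 0], 0, 1],
  ],
)

```text
time_s: 15.5
eef_pos: [0.5526, -0.2407, 0.0798]
eef_rot: [-2.02, -2.405, 0.0]
contact_force: [-3.7, -0.3, 3.8]
width: 0.023
```

```bash
python3 - <<'E'
from h import *
d=cams.get_image("wrist"); cv2.imwrite("pics/w8.png",cv2.convertScaleAbs(d["image"],alpha=1.5))
to(.5517,-.2405,.07,.172)
E
```

```text
15.55 [ 0.5526 -0.2407  0.0799] [-2.02  -2.405  0.   ] F [-3.7  0.3  4.2] w 0.0233 q [-0.16  0.51  0.63  1.74 -0.34  1.01  0.77]
tool z [-3.e-04  1.e-04 -1.e+00] jaw ang 0.1735
UNITS total shift [ 0.01 -0.03  0.15] spin 0.01
```

View pics/w8.png

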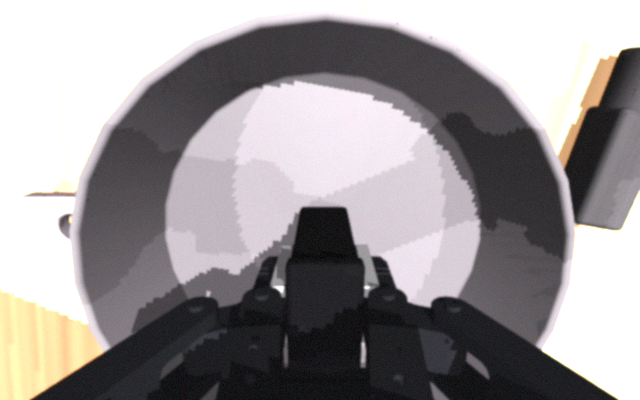

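```bash
python3 - <<'E'
from h import *
from scipy.optimize import least_squares
d=cams.get_image("wrist"); W=cloud(d); np.save("w8.npy",W)
P=np.array([ray(d,u,v,.07)[:2] for u,v in [(77,230),(86,185),(125,117),(170,70),(220,40),(323,17),(430,40),(500,85),(545,140),(572,225),(566,290)]])
f=lambda q:np.hypot(P[:,0]-q[0],P[:,1]-q[1])-q[2]
r=least_squares(f,[.55,-.24,.1]); print(r.x,(r.fun*1000).round(1))
s=status.state(); M=jaw(s); print("bowl in tool (x,y) mm",(M.T@(np.array([*r.x[:2],0])-s["eef_pos"]))[:2]*1000)
m=(W[...,2]>0.066)&(W[...,2]<0.08); p=W[m]; f=lambda q:np.hypot(p[:,0]-q[0],p[:,1]-q[1])-q[2]
k=abs(np.hypot(p[:,0]-.552,p[:,1]+.24)-.098)<.012; p=p[k]
r=least_squares(f,[.55,-.24,.1],loss='soft_l1',f_scale=.002); print(len(p),r.x)
print("ear",ray(d,66,225,.01))
im=cv2.convertScaleAbs(d["image"],alpha=1.0); cv2.imwrite("pics/w8e.png",cv2.resize(im[190:260,20:120],None,fx=6,fy=6))
E
```

```text
[ 0.55319431 -0.24106636  0.09626051] [ 0.6  0.2 -1.  -0.3  0.1  0.6  0.  -0.1  0.1  0.2 -0.3]
bowl in tool (x,y) mm [-0.48900472  0.60926729]
15127 [ 0.55280653 -0.24051065  0.09638637]
ear [ 0.4109511  -0.26300282  0.01      ]
```

View pics/w8e.png

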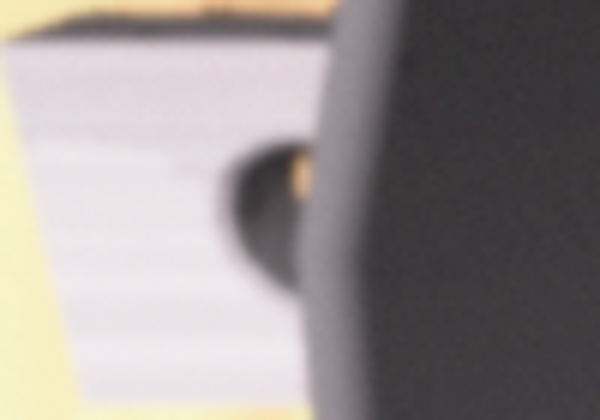

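jog_arm(
  plan=[
    [[0, 0, -0.2], 0, 1],
    [[0, 0, -0.4], 0, 1],
    [[0, 0, -0.6], 0, 1],
    [[0, 0, -0.8], 0, 1],
    [[0, 0, -0.9], 0, 1],
    [[0, 0, -0.9], 0, 1],
    [[0, 0, -0.9], 0, 1],
    [[0, 0, -0.9], 0, 1],
    [[0, 0, -0.8], 0, 1],
    [[0, 0, -0.6], 0, 1],
  ],
)

```text
time_s: 16.6
eef_pos: [0.553, -0.2409, 0.2573]
eef_rot: [2.019, 2.404, 0.002]
contact_force: [0.4, -0.5, -4.2]
width: 0.0233
```

```bash
python3 - <<'E'
from h import *
d=cams.get_image("wrist"); cv2.imwrite("pics/w9.png",cv2.convertScaleAbs(d["image"],alpha=1.5))
d=cams.get_image("side"); cv2.imwrite("pics/s9.png",d["image"])
to(.5595,.2318,.26,-.1275)
E
```

```text
16.7 [ 0.5536 -0.2411  0.2574] [2.018 2.403 0.003] F [ 0.8 -0.4 -5.4] w 0.0232 q [-0.23  0.33  0.71  1.56 -0.22  1.34  0.68]
tool z [ 3.9e-03 -8.0e-04 -1.0e+00] jaw ang 0.1736
UNITS total shift [18.59  3.5  -0.36] spin 2.88
```

View pics/w9.png

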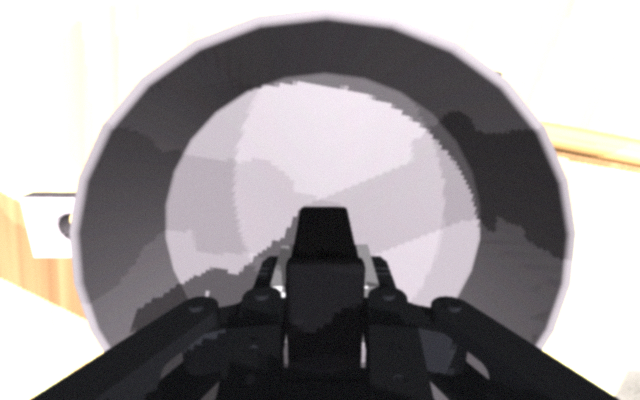

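View pics/s9.png

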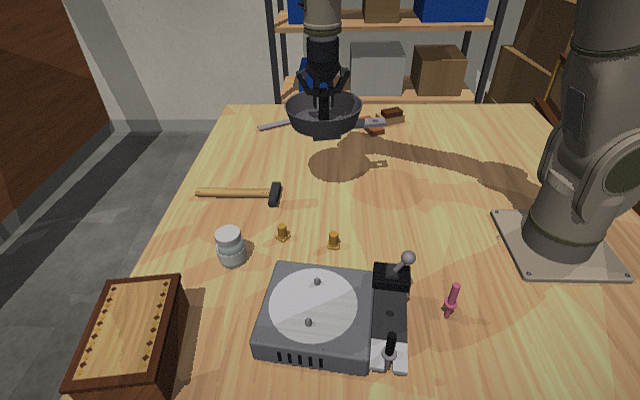

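The bowl is held level and hasn't shifted in the gripper. Now I'll carry it over the machine.

jog_arm(
  plan=[
    [[0.3, 0.05, 0], 0, 1],
    [[0.6, 0.1, 0], 0, 1],
    [[0.8, 0.15, 0], 0, 1],
    [[0.8, 0.15, 0], 0, 1],
    [[0.8, 0.15, 0], 0, 1],
    [[0.8, 0.15, 0], 0, 1],
    [[0.8, 0.15, 0], 0, 1],
    [[0.8, 0.15, 0], 0, 1],
    [[0.8, 0.15, 0], 0, 1],
    [[0.8, 0.15, 0], 0, 1],
  ],
)

```text
time_s: 17.7
eef_pos: [0.5537, -0.0535, 0.2534]
eef_rot: [-2.019, -2.405, 0.002]
contact_force: [-0.5, -0.5, -4.2]
width: 0.0231
```

jog_arm(
  plan=[
    [[0.8, 0.15, 0], 0, 1],
    [[0.8, 0.15, 0], 0, 1],
    [[0.8, 0.15, 0], 0, 1],
    [[0.8, 0.15, 0], 0, 1],
    [[0.8, 0.15, 0], 0, 1],
    [[0.8, 0.15, 0], 0, 1],
    [[0.8, 0.15, 0], 0, 1],
    [[0.8, 0.15, 0], 0, 1],
    [[0.6, 0.15, 0], 0, 1],
    [[0.3, 0.1, 0], 0, 1],
  ],
)

```text
time_s: 18.7
eef_pos: [0.558, 0.133, 0.2538]
eef_rot: [-2.017, -2.407, 0.002]
contact_force: [-0.8, -0.8, -4.6]
width: 0.0232
```

jog_arm(
  plan=[
    [[0, 0, 0], 0.7, 1],
    [[0, 0, 0], 0.8, 1],
    [[0, 0, 0], 0.8, 1],
    [[0, 0, 0], 0.58, 1],
    [[0, 0, 0], 0, 1],
    [[0, 0, 0], 0, 1],
  ],
)

```text
time_s: 19.3
eef_pos: [0.5586, 0.1306, 0.2545]
eef_rot: [2.357, 2.077, -0.001]
contact_force: [-0.1, -0.1, -5.0]
width: 0.0231
```

```bash
python3 - <<'E'
from h import *
to(.5595,.2318,.26,-.1275)
d=cams.get_image("side"); cv2.imwrite("pics/s10.png",d["image"])
d=cams.get_image("wrist"); cv2.imwrite("pics/w10.png",d["image"])
E
```

```text
19.3 [0.5586 0.1306 0.2545] [ 2.357e+00  2.077e+00 -1.000e-03] F [-0.1 -0.1 -5. ] w 0.0231 q [-0.77  0.23  0.54  1.63 -0.12  1.31 -0.33]
tool z [-3.e-04 -4.e-04 -1.e+00] jaw ang -0.1265
UNITS total shift [ 4.02 -0.48 -0.46] spin 0.01
```

View pics/s10.png

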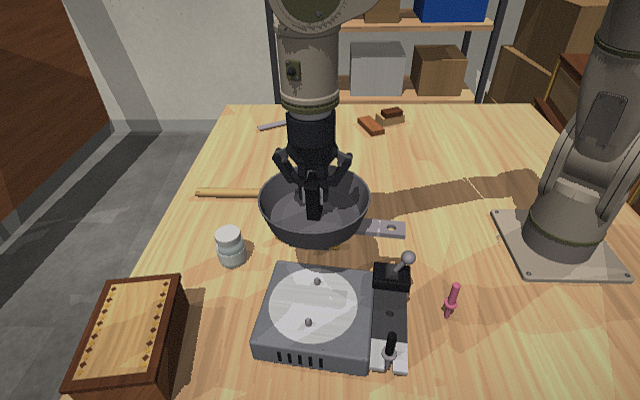

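View pics/w10.png

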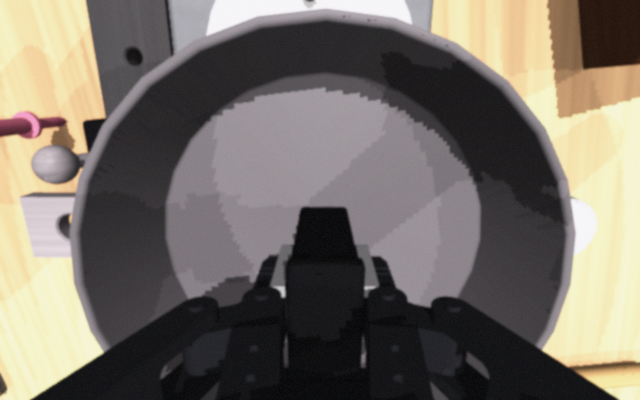

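```bash
python3 - <<'E'
from h import *
d=cams.get_image("wrist")
s=status.state();M=jaw(s)
for n,u,v,z in [("bore",133,56,.07),("peg",309,2,.085),("ear",72,226.2,.1846)]:
    p=ray(d,u,v,z); print(n,p.round(4),"tool mm",((M.T@(p-s["eef_pos"]))*1000).round(1))
cv2.imwrite("pics/w10c.png",cv2.resize(d["image"][0:80,100:340],None,fx=3,fy=3))
E
```

```text
bore [0.4222 0.2493 0.07  ] tool mm [ 100.2 -150.3  184.7]
peg [0.5648 0.2662 0.085 ] tool mm [135.1 -11.  169.7]
ear [0.4194 0.1502 0.1846] tool mm [   1.6 -140.5   70.1]
```

View pics/w10c.png

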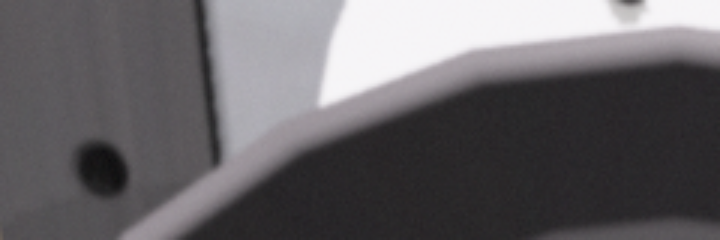

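jog_arm(
  plan=[
    [[0.4, -0.05, 0], 0, 1],
    [[0.6, -0.07, 0], 0, 1],
    [[0.7, -0.07, 0], 0, 1],
    [[0.7, -0.08, 0], 0, 1],
    [[0.7, -0.08, 0], 0, 1],
    [[0.6, -0.07, 0], 0, 1],
    [[0.33, -0.04, 0], 0, 1],
    [[0, 0, 0], 0, 1],
    [[0, 0, 0], 0, 1],
    [[0, 0, 0], 0, 1],
  ],
)

```text
time_s: 20.45
eef_pos: [0.5604, 0.2312, 0.2549]
eef_rot: [2.36, 2.073, -0.0]
contact_force: [0.4, -0.1, -4.4]
width: 0.0231
```

jog_arm(
  plan=[
    [[0, 0, 0.4], 0, 1],
    [[0, 0, 0.6], 0, 1],
    [[0, 0, 0.6], 0, 1],
    [[0, 0, 0.6], 0, 1],
    [[0, 0, 0.5], 0, 1],
    [[0, 0, 0.4], 0, 1],
    [[0, 0, 0.28], 0, 1],
    [[0, 0, 0], 0, 1],
    [[0, 0, 0], 0, 1],
  ],
)

```text
time_s: 21.35
eef_pos: [0.5603, 0.2325, 0.1707]
eef_rot: [2.359, 2.075, 0.001]
contact_force: [0.4, -0.7, -4.0]
width: 0.0236
```

```bash
python3 - <<'E'
from h import *
to(.56,.2321,.164,-.1275)
d=cams.get_image("side"); crop(d,"s11.png",220,460,180,380,3)
d=cams.get_image("wrist"); cv2.imwrite("pics/w11.png",d["image"])
E
```

```text
21.35 [0.5603 0.2325 0.1707] [2.359e+00 2.075e+00 1.000e-03] F [ 0.4 -0.7 -4. ] w 0.0236 q [-0.85  0.37  0.47  1.64 -0.18  1.17 -0.46]
tool z [ 5.e-04  3.e-04 -1.e+00] jaw ang -0.1279
UNITS total shift [-0.02 -0.01  0.03] spin -0.0
```

View pics/s11.png

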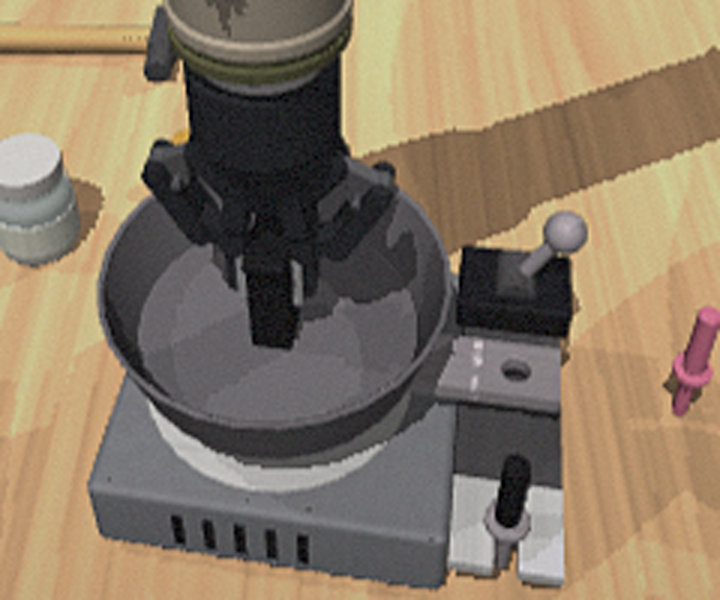

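View pics/w11.png

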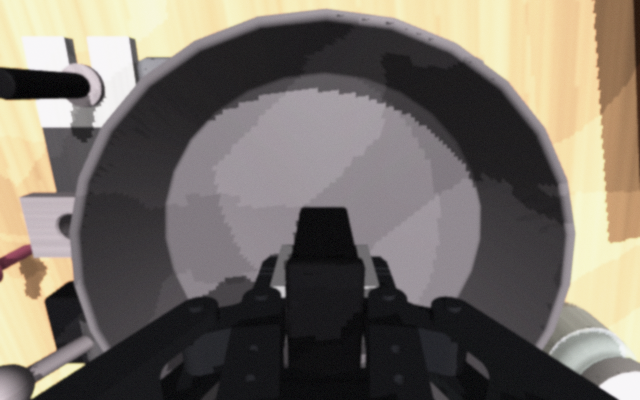

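jog_arm(
  plan=[
    [[0, 0, 0.15], 0, 1],
    [[0, 0, 0.15], 0, 1],
    [[0, 0, 0.1], 0, 1],
    [[0, 0, 0.1], 0, 1],
    [[0, 0, 0], 0, 1],
  ],
)

```text
time_s: 21.95
eef_pos: [0.5601, 0.2322, 0.1574]
eef_rot: [2.359, 2.075, -0.001]
contact_force: [-0.1, -0.4, -5.2]
width: 0.0233
```

jog_arm(
  plan=[
    [[0, 0, 0.1], 0, 1],
    [[0, 0, 0.1], 0, 1],
    [[0, 0, 0.08], 0, 1],
    [[0, 0, 0], 0, 1],
    [[0, 0, 0], 0, 1],
  ],
)

```text
time_s: 22.45
eef_pos: [0.5601, 0.2322, 0.1507]
eef_rot: [2.359, 2.075, -0.0]
contact_force: [0.6, -1.6, -5.2]
width: 0.0232
```

jog_arm(
  plan=[
    [[0, 0, 0.04], 0, 1],
    [[0, 0, 0.02], 0, 1],
    [[0, 0, 0], 0, 1],
  ],
)

```text
time_s: 22.75
eef_pos: [0.5602, 0.2323, 0.1498]
eef_rot: [-2.359, -2.075, -0.001]
contact_force: [-2.6, -2.1, 3.1]
width: 0.0233
```

```bash
python3 - <<'E'
from h import *
st()
d=cams.get_image("side"); crop(d,"s12.png",220,460,180,380,3)
E
```

```text
22.75 [0.5602 0.2323 0.1498] [-2.359e+00 -2.075e+00 -1.000e-03] F [-2.6 -2.1  3.1] w 0.0233 q [-0.84  0.39  0.47  1.66 -0.19  1.13 -0.45]
```

View pics/s12.png

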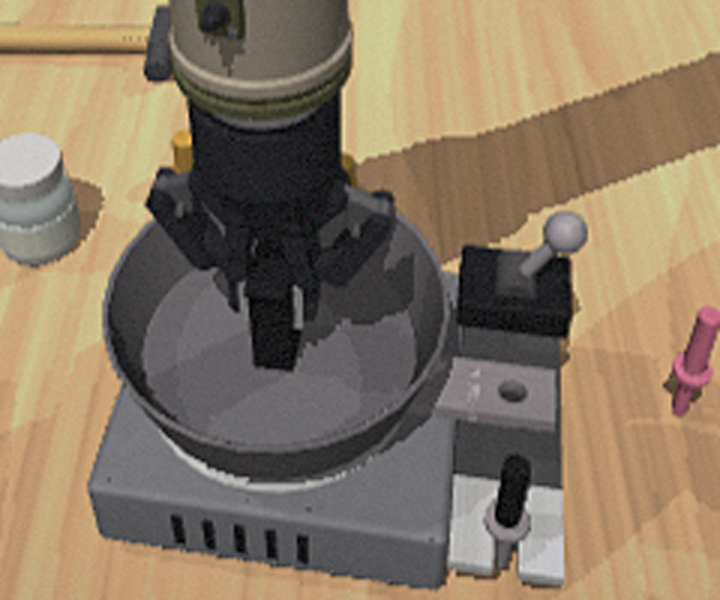

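jog_arm(
  plan=[
    [[0, 0, 0], 0, 0.75],
    [[0, 0, 0], 0, 0.5],
    [[0, 0, 0], 0, 0.4],
    [[0, 0, 0], 0, 0.4],
    [[0, 0, -0.4], 0, 0.4],
    [[0, 0, -0.8], 0, 0.4],
    [[0, 0, -1], 0, 0.4],
    [[0, 0, -1], 0, 0.4],
    [[0, 0, -1], 0, 0.4],
    [[0, 0, -0.6], 0, 0.4],
  ],
)

```text
time_s: 23.8
eef_pos: [0.5607, 0.2325, 0.2721]
eef_rot: [2.359, 2.075, 0.005]
contact_force: [-0.1, 0.0, 0.2]
width: 0.0514
```

```bash
python3 - <<'E'
from h import *
to(.431,.3268,.24,-.1275)
d=cams.get_image("side"); crop(d,"s13.png",220,460,180,380,3)
t=cams.get_image("top"); W=cloud(t)
from scipy.optimize import least_squares
m=(W[...,2]>0.134)&(W[...,2]<0.146); p=W[m];p=p[abs(np.hypot(p[:,0]-.56,p[:,1]-.232)-.098)<.012]
r=least_squares(lambda q:np.hypot(p[:,0]-q[0],p[:,1]-q[1])-q[2],[.56,.23,.1],loss='soft_l1',f_scale=.002); print(len(p),r.x, np.median(p[:,2]))
crop(t,"t13.png",170,290,155,295,4)
A=np.c_[p[:,:2]-r.x[:2],np.ones(len(p))]; print("rim plane",np.linalg.lstsq(A,p[:,2],rcond=None)[0])
E
```

```text
23.8 [0.5607 0.2325 0.2721] [2.359 2.075 0.005] F [-0.1  0.   0.2] w 0.0514 q [-0.86  0.3   0.49  1.52 -0.14  1.36 -0.49]
tool z [ 0.0025  0.0017 -1.    ] jaw ang -0.1279
UNITS total shift [ 3.08 -5.63  1.04] spin -0.0
331 [0.55982439 0.23340881 0.0964436 ] 0.13979769965700056
rim plane [-0.00510147 -0.00628003  0.13932333]
```

View pics/s13.png

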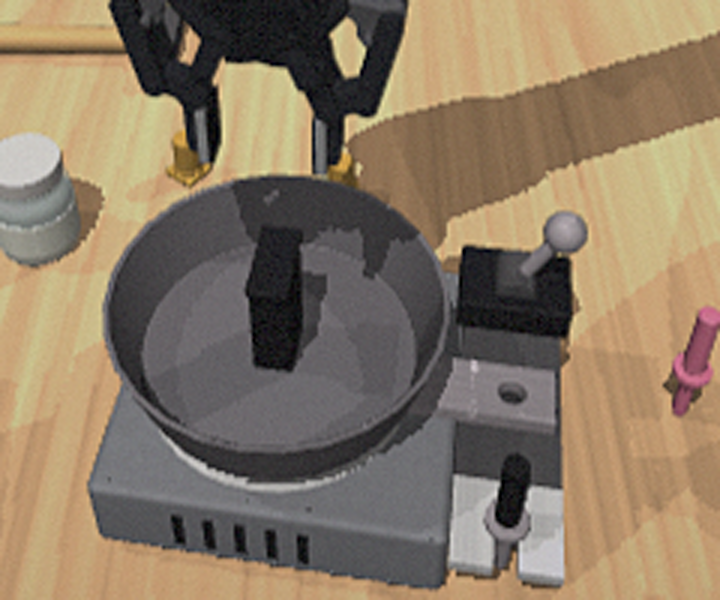

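View pics/t13.png

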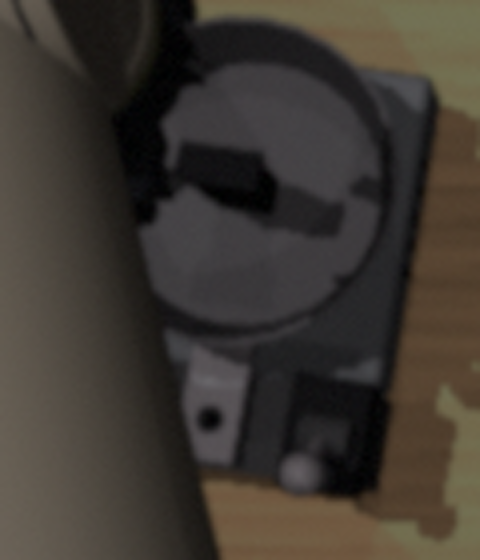

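jog_arm(
  plan=[
    [[0.38, -0.7, 0], 0, 0.4],
    [[0.38, -0.7, 0], 0, 0.4],
    [[0.38, -0.7, 0], 0, 0.4],
    [[0.38, -0.7, 0], 0, 0.4],
    [[0.38, -0.7, 0], 0, 0.4],
    [[0.38, -0.7, 0], 0, 0.4],
    [[0.38, -0.7, 0], 0, 0.4],
    [[0.42, -0.73, 0], 0, 0.4],
    [[0, 0, 0.5], 0, 0.4],
    [[0, 0, 0], 0, 0.4],
  ],
)

```text
time_s: 24.9
eef_pos: [0.4294, 0.3262, 0.2544]
eef_rot: [2.357, 2.076, -0.005]
contact_force: [0.5, -0.3, -0.3]
width: 0.0513
```

```bash
python3 - <<'E'
from h import *
to(.4311,.3266,.106,-.1275)
d=cams.get_image("wrist"); cv2.imwrite("pics/w14.png",d["image"])
E
```

```text
24.9 [0.4294 0.3262 0.2544] [ 2.357  2.076 -0.005] F [ 0.5 -0.3 -0.3] w 0.0513 q [-1.09  0.14  0.39  1.71 -0.06  1.3  -0.81]
tool z [-0.0023 -0.0026 -1.    ] jaw ang -0.1268
UNITS total shift [0.04 0.08 5.7 ] spin 0.01
```

View pics/w14.png

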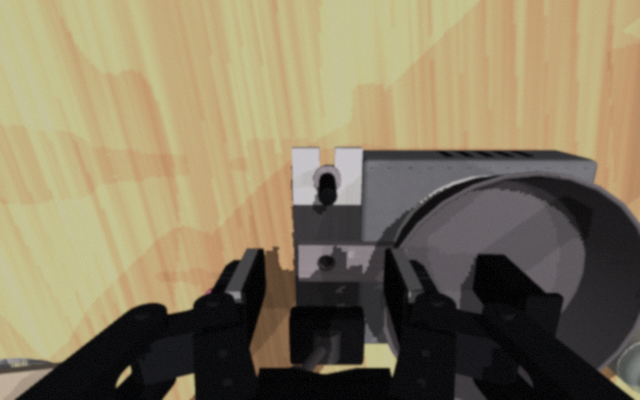

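jog_arm(
  plan=[
    [[0.04, 0.06, 0.5], 0, 0.4],
    [[0, 0, 0.8], 0, 0.4],
    [[0, 0, 0.8], 0, 0.4],
    [[0, 0, 0.8], 0, 0.4],
    [[0, 0, 0.8], 0, 0.4],
    [[0, 0, 0.8], 0, 0.4],
    [[0, 0, 0.6], 0, 0.4],
    [[0, 0, 0.4], 0, 0.4],
    [[0, 0, 0.15], 0, 0.4],
    [[0, 0, 0], 0, 0.4],
  ],
  newtons=60,
)

```text
time_s: 25.95
eef_pos: [0.4321, 0.3272, 0.1152]
eef_rot: [2.359, 2.074, -0.001]
contact_force: [0.3, 0.4, 0.7]
width: 0.0511
```

jog_arm(
  plan=[
    [[0, 0, 0], 0, 0.6],
    [[0, 0, 0], 0, 0.8],
    [[0, 0, 0], 0, 1],
    [[0, 0, 0], 0, 1],
    [[0, 0, 0], 0, 1],
    [[0, 0, 0], 0, 1],
  ],
)

```text
time_s: 26.55
eef_pos: [0.4322, 0.3279, 0.1162]
eef_rot: [-2.358, -2.075, -0.002]
contact_force: [-1.1, -0.5, 7.3]
width: 0.0119
```

jog_arm(
  plan=[
    [[0, 0, -0.3], 0, 1],
    [[0, 0, -0.5], 0, 1],
    [[0, 0, -0.6], 0, 1],
    [[0, 0, -0.6], 0, 1],
    [[0, 0, -0.6], 0, 1],
    [[0, 0, -0.4], 0, 1],
    [[0, 0, 0], 0, 1],
    [[0, 0, 0], 0, 1],
  ],
)

```text
time_s: 27.35
eef_pos: [0.4318, 0.3275, 0.1904]
eef_rot: [-2.359, -2.075, -0.0]
contact_force: [-0.0, -1.0, -1.6]
width: 0.0125
```

```bash
python3 - <<'E'
from h import *
to(.4211,.2493,.17,-.1275)
d=cams.get_image("wrist"); cv2.imwrite("pics/w15.png",d["image"])
print(ray(d,326,262,.08))
E
```

```text
27.35 [0.4318 0.3275 0.1904] [-2.359 -2.075 -0.   ] F [-0.  -1.  -1.6] w 0.0125 q [-1.08  0.2   0.39  1.79 -0.08  1.17 -0.79]
tool z [-1.e-04  1.e-04 -1.e+00] jaw ang -0.1277
UNITS total shift [-3.16 -0.03  0.58] spin -0.0
[0.42777868 0.28708153 0.08      ]
```

View pics/w15.png

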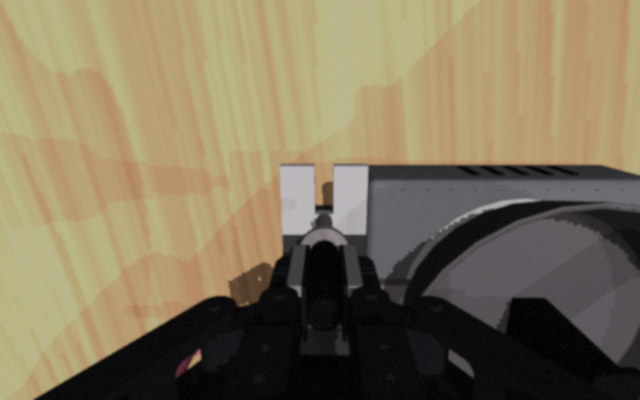

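jog_arm(
  plan=[
    [[-0.3, 0, 0], 0, 1],
    [[-0.5, 0, 0], 0, 1],
    [[-0.5, 0, 0], 0, 1],
    [[-0.5, 0, 0], 0, 1],
    [[-0.5, -0.02, 0], 0, 1],
    [[-0.5, 0, 0], 0, 1],
    [[-0.32, 0, 0], 0, 1],
    [[0, 0, 0.2], 0, 1],
    [[0, 0, 0.2], 0, 1],
    [[0, 0, 0], 0, 1],
  ],
)

```text
time_s: 28.4
eef_pos: [0.421, 0.2505, 0.1796]
eef_rot: [-2.358, -2.076, 0.002]
contact_force: [-0.0, 1.6, -1.6]
width: 0.0125
```

```bash
python3 - <<'E'
from h import *
to(.4213,.2502,.17,-.1275)
d=cams.get_image("wrist"); cv2.imwrite("pics/w16.png",d["image"][100:400,150:500].repeat(2,0).repeat(2,1))
d=cams.get_image("side"); crop(d,"s16.png",350,430,240,360,6)
E
```

```text
28.4 [0.421  0.2505 0.1796] [-2.358e+00 -2.076e+00  2.000e-03] F [-0.   1.6 -1.6] w 0.0125 q [-1.03  0.09  0.43  1.93 -0.04  1.13 -0.72]
tool z [-1.e-03 -8.e-04 -1.e+00] jaw ang -0.127
UNITS total shift [-0.01  0.02  0.14] spin 0.0
```

View pics/w16.png

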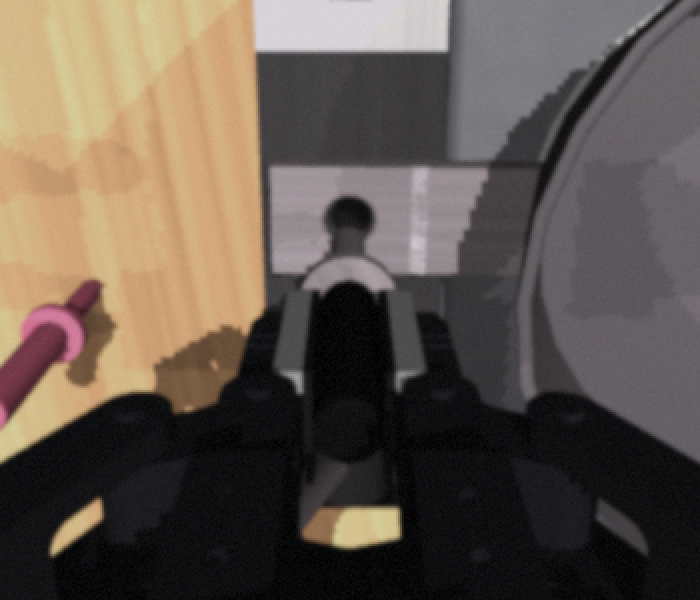

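View pics/s16.png

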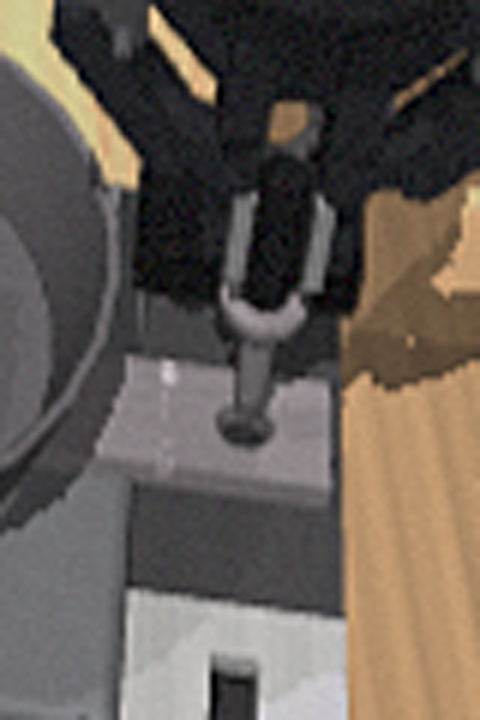

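jog_arm(
  plan=[
    [[0, 0.02, 0.2], 0, 1],
    [[0, 0, 0.2], 0, 1],
    [[0, 0, 0.2], 0, 1],
    [[0, 0, 0.15], 0, 1],
    [[0, 0, 0.15], 0, 1],
    [[0, 0, 0], 0, 1],
  ],
)

```text
time_s: 29.1
eef_pos: [0.4217, 0.25, 0.1575]
eef_rot: [-2.359, -2.075, 0.001]
contact_force: [-0.8, 0.2, -0.8]
width: 0.0122
```

jog_arm(
  plan=[
    [[0, 0, 0.2], 0, 1],
    [[0, 0, 0.2], 0, 1],
    [[0, 0, 0.2], 0, 1],
    [[0, 0, 0.2], 0, 1],
    [[0, 0, 0], 0, 1],
  ],
)

```text
time_s: 29.6
eef_pos: [0.4216, 0.2499, 0.1373]
eef_rot: [2.359, 2.075, -0.002]
contact_force: [-0.3, -0.0, -1.5]
width: 0.0125
```

jog_arm(
  plan=[
    [[0, 0, 0.15], 0, 1],
    [[0, 0, 0.1], 0, 1],
    [[0, 0, 0.1], 0, 1],
    [[0, 0, 0.06], 0, 1],
    [[0, 0, 0.04], 0, 1],
    [[0, 0, 0], 0, 1],
  ],
)

```text
time_s: 30.2
eef_pos: [0.422, 0.2501, 0.1267]
eef_rot: [-2.359, -2.075, 0.0]
contact_force: [-0.3, -0.4, -0.2]
width: 0.0122
```

```bash
python3 - <<'E'
from h import *
st()
d=cams.get_image("side"); crop(d,"s17.png",350,430,240,360,6)
E
```

```text
30.2 [0.422  0.2501 0.1267] [-2.359 -2.075  0.   ] F [-0.3 -0.4 -0.2] w 0.0122 q [-1.02  0.16  0.42  1.98 -0.08  1.02 -0.69]
```

View pics/s17.png

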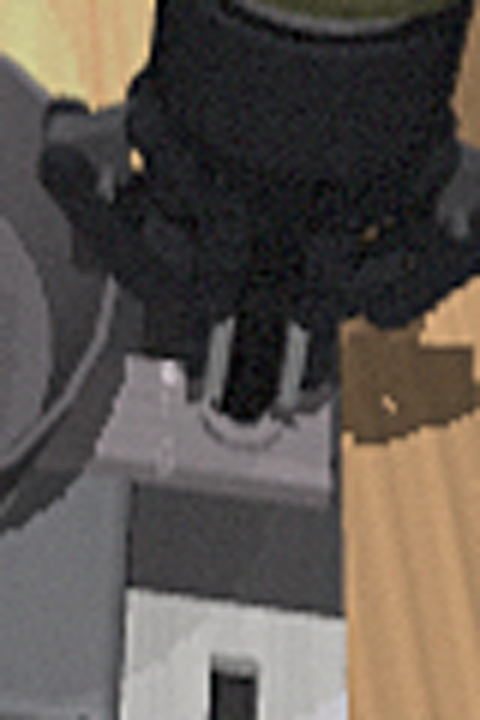

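jog_arm(
  plan=[
    [[0, 0, 0.05], 0, 1],
    [[0, 0, 0.03], 0, 1],
    [[0, 0, 0], 0, 0.8],
    [[0, 0, 0], 0, 0.65],
    [[0, 0, 0], 0, 0.65],
    [[0, 0, -0.2], 0, 0.65],
    [[0, 0, -0.6], 0, 0.65],
    [[0, 0, -1], 0, 0.65],
    [[0, 0, -1], 0, 0.65],
    [[0, 0, -1], 0, 0.65],
  ],
)

```text
time_s: 31.25
eef_pos: [0.4219, 0.25, 0.2211]
eef_rot: [2.359, 2.075, 0.0]
contact_force: [1.1, 0.0, -0.5]
width: 0.0301
```

jog_arm(
  plan=[
    [[0, 0, -1], 0, 0.5],
    [[0, 0, -1], 0, 0],
    [[0, 0, -0.5], 0, 0],
    [[0, 0, 0], 0, 0],
  ],
)

```text
time_s: 31.65
eef_pos: [0.4225, 0.2505, 0.2837]
eef_rot: [-2.359, -2.075, -0.004]
contact_force: [-0.4, 0.6, -0.4]
width: 0.0834
```

```bash
python3 - <<'E'
from h import *
st()
d=cams.get_image("side"); crop(d,"s18.png",200,460,180,380,3)
d=cams.get_image("wrist"); cv2.imwrite("pics/w18.png",d["image"]); W=cloud(d)
for t in["pin"]: print([(r["centre"],r["confidence"]) for r in finder.recognise("wrist",t)])
E
```

```text
31.65 [0.4225 0.2505 0.2837] [-2.359 -2.075 -0.004] F [-0.4  0.6 -0.4] w 0.0834 q [-1.05  0.    0.42  1.78 -0.    1.35 -0.75]
[([0.4243, 0.2537, 0.1064], 0.88), ([0.3039, 0.2125, 0.0702], 0.71), ([0.5687, 0.238, 0.1015], 0.54)]
```

View pics/s18.png

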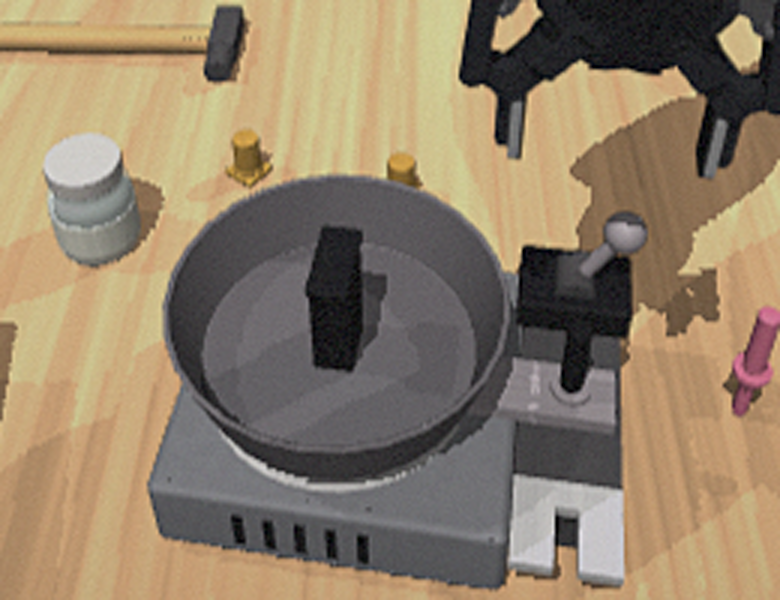

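View pics/w18.png

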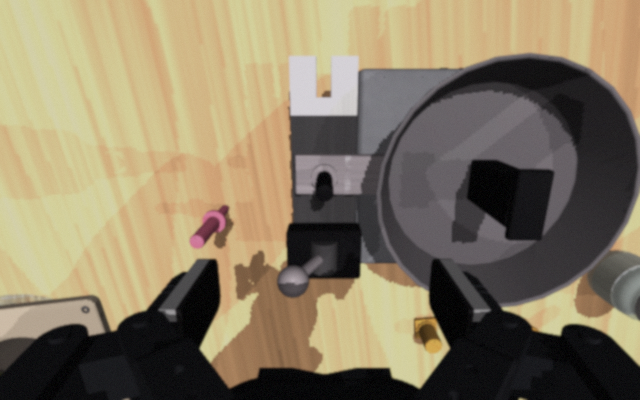

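```bash
python3 - <<'E'
from h import *
to(.51,-.05,.27,-.1275)
E
```

```text
31.8 [0.4215 0.2499 0.281 ] [ 2.359  2.075 -0.003] F [-0.1  0.3 -0.7] w 0.0858 q [-1.05  0.    0.42  1.79 -0.    1.35 -0.75]
tool z [-0.0013 -0.0012 -1.    ] jaw ang -0.1277
UNITS total shift [-11.45   5.04   0.21] spin -0.0
```

jog_arm(
  plan=[
    [[-0.95, 0.5, 0], 0, 0.4],
    [[-0.95, 0.5, 0], 0, 0.4],
    [[-0.95, 0.5, 0], 0, 0.4],
    [[-0.95, 0.5, 0], 0, 0.4],
    [[-0.95, 0.5, 0], 0, 0.4],
    [[-0.95, 0.5, 0], 0, 0.4],
    [[-0.95, 0.5, 0], 0, 0.4],
    [[-0.95, 0.5, 0], 0, 0.4],
    [[-0.95, 0.5, 0], 0, 0.4],
    [[-0.95, 0.5, 0], 0, 0.4],
  ],
)

```text
time_s: 32.8
eef_pos: [0.5154, -0.0024, 0.281]
eef_rot: [-2.358, -2.075, 0.003]
contact_force: [-0.0, 0.5, 0.4]
width: 0.0514
```

jog_arm(
  plan=[
    [[-0.8, 0, 0], 0, 0.4],
    [[-0.5, 0, 0], 0, 0.4],
    [[0, 0, 0], 0, 0.4],
  ],
)

```text
time_s: 33.1
eef_pos: [0.5109, -0.0352, 0.2816]
eef_rot: [-2.361, -2.072, 0.002]
contact_force: [0.5, 0.6, -0.4]
width: 0.051
```

```bash
python3 - <<'E'
from h import *
st()
d=cams.get_image("wrist"); cv2.imwrite("pics/w19.png",d["image"]); W=cloud(d)
print([(r["centre"],r["confidence"]) for r in finder.recognise("wrist","foot1")])
t=cams.get_image("top"); cv2.imwrite("pics/t19.png",t["image"]); T=cloud(t)
for X in (W,T):
  m=(X[...,2]>0.034)&(X[...,2]<0.046)&(X[...,1]>-.12)&(X[...,1]<.1)&(X[...,0]>.35)&(X[...,0]<.72)
  n,l,s,cc=cv2.connectedComponentsWithStats(m.astype(np.uint8))
  for i in range(1,n):
    if s[i][4]>20: print("foot",s[i][4],X[l==i].mean(0).round(4),cc[i].round(0))
E
```

```text
33.1 [ 0.5109 -0.0352  0.2816] [-2.361e+00 -2.072e+00  2.000e-03] F [ 0.5  0.6 -0.4] w 0.051 q [-0.72  0.06  0.74  1.75 -0.04  1.35 -0.11]
[([0.5216, 0.0153, 0.0402], 0.9), ([0.6444, -0.0077, 0.0315], 0.84)]
foot 384 [0.5242 0.0156 0.0383] [331. 114.]
foot 387 [ 0.6493 -0.0091  0.0382] [460. 123.]
```

View pics/w19.png

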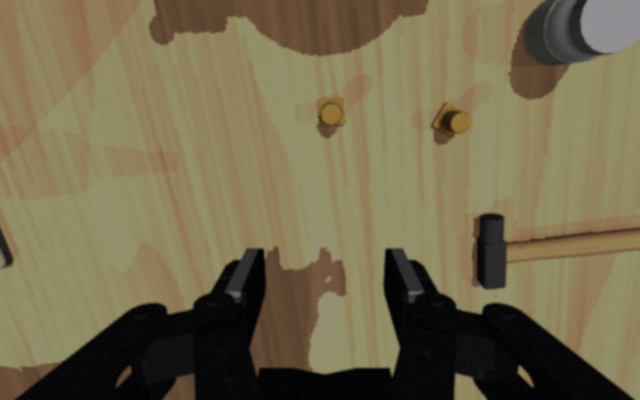

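View pics/t19.png

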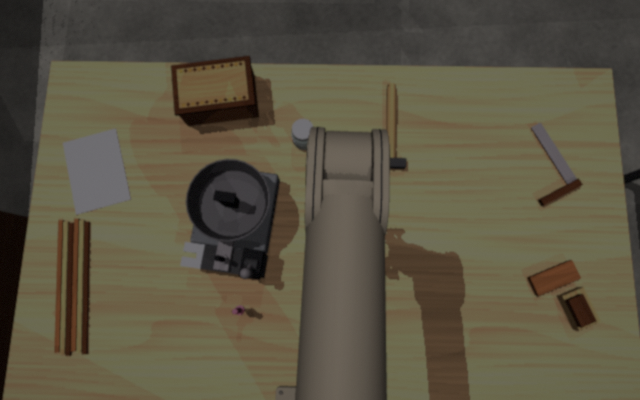

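```bash
python3 - <<'E'
from h import *
to(.5243,.0165,.031)
E
```

```text
33.25 [ 0.5115 -0.0322  0.282 ] [-2.357 -2.076  0.   ] F [0.4 0.5 0. ] w 0.0512 q [-0.73  0.06  0.74  1.75 -0.04  1.35 -0.11]
tool z [-4.e-04  4.e-04 -1.e+00] jaw ang -0.1262
UNITS total shift [1.99 0.27 9.8 ] spin 0.0
```

jog_arm(
  plan=[
    [[0.7, 0.1, 0], 0, 0.4],
    [[0.7, 0.1, 0], 0, 0.4],
    [[0.6, 0.07, 0], 0, 0.4],
    [[0, 0, 0.6], 0, 0.4],
    [[0, 0, 0.9], 0, 0.4],
    [[0, 0, 0.9], 0, 0.4],
    [[0, 0, 0.9], 0, 0.4],
    [[0, 0, 0.9], 0, 0.4],
    [[0, 0, 0.6], 0, 0.4],
    [[0, 0, 0], 0, 0.4],
  ],
)

```text
time_s: 34.25
eef_pos: [0.5236, 0.0166, 0.1603]
eef_rot: [-2.356, -2.076, 0.005]
contact_force: [-0.2, -0.1, 0.6]
width: 0.0513
```

```bash
python3 - <<'E'
from h import *
d=cams.get_image("wrist"); cv2.imwrite("pics/w20.png",d["image"]); X=cloud(d)
m=(X[...,2]>0.034)&(X[...,2]<0.046)&(abs(X[...,1]-.016)<.04)&(abs(X[...,0]-.524)<.04)
print(X[m].mean(0),m.sum())
to(.5243,.0165,.031)
E
```

```text
[0.52442339 0.0165207  0.03812913] 715
34.3 [0.5243 0.0163 0.1617] [-2.357 -2.076  0.003] F [0.4 0.1 0.5] w 0.0516 q [-0.73  0.22  0.69  1.87 -0.15  1.11 -0.11]
tool z [-1.8e-03 -7.0e-04 -1.0e+00] jaw ang -0.1265
UNITS total shift [0.01 0.01 4.99] spin 0.0
```

View pics/w20.png

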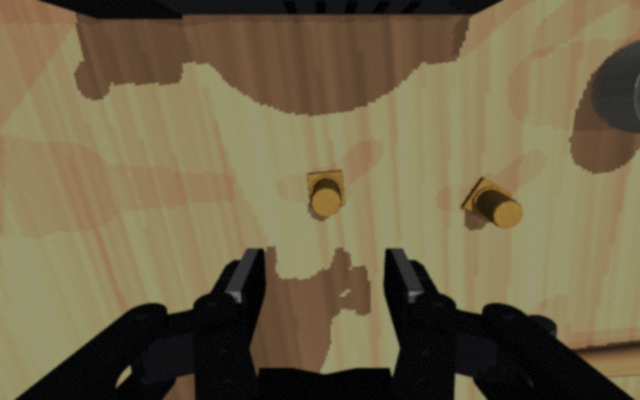

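Foot A at (326,195) is centred between the jaws.

jog_arm(
  plan=[
    [[0, 0, 0.7], 0, 0.4],
    [[0, 0, 0.8], 0, 0.4],
    [[0, 0, 0.8], 0, 0.4],
    [[0, 0, 0.8], 0, 0.4],
    [[0, 0, 0.7], 0, 0.4],
    [[0, 0, 0.6], 0, 0.4],
    [[0, 0, 0.4], 0, 0.4],
    [[0, 0, 0.19], 0, 0.4],
    [[0, 0, 0], 0, 0.4],
    [[0, 0, 0], 0, 0.4],
  ],
  newtons=60,
)

```text
time_s: 35.3
eef_pos: [0.5251, 0.0152, 0.0381]
eef_rot: [2.359, 2.075, 0.001]
contact_force: [0.7, -1.3, 0.5]
width: 0.0512
```

jog_arm(
  plan=[
    [[0, 0, 0], 0, 0.6],
    [[0, 0, 0], 0, 0.8],
    [[0, 0, 0], 0, 1],
    [[0, 0, 0], 0, 1],
    [[0, 0, 0], 0, 1],
    [[0, 0, -0.3], 0, 1],
    [[0, 0, -0.6], 0, 1],
    [[0, 0, -0.8], 0, 1],
    [[0, 0, -0.8], 0, 1],
    [[0, 0, -0.8], 0, 1],
  ],
)

```text
time_s: 36.3
eef_pos: [0.5247, 0.015, 0.122]
eef_rot: [2.359, 2.074, 0.001]
contact_force: [0.0, 0.6, -0.9]
width: 0.0204
```

```bash
python3 - <<'E'
from h import *
d=cams.get_image("wrist"); cv2.imwrite("pics/w21.png",d["image"])
S=np.array([.5602,.2323]); a=-.1275; c,s_=np.cos(a),np.sin(a)
A=S+[-s_*-.053,c*-.053]; B=S+[-s_*.053,c*.053]; print(A,B)
to(*A,.26,-.1275)
E
```

```text
[0.55346079 0.17973021] [0.56693921 0.28486979]
36.35 [0.5264 0.0149 0.125 ] [2.358 2.073 0.007] F [ 2.9 -0.4  2.9] w 0.0203 q [-0.72  0.27  0.69  1.91 -0.2   1.03 -0.07]
tool z [ 0.0047  0.0013 -1.    ] jaw ang -0.1287
UNITS total shift [ 6.69  0.25 -5.63] spin -0.01
```

View pics/w21.png

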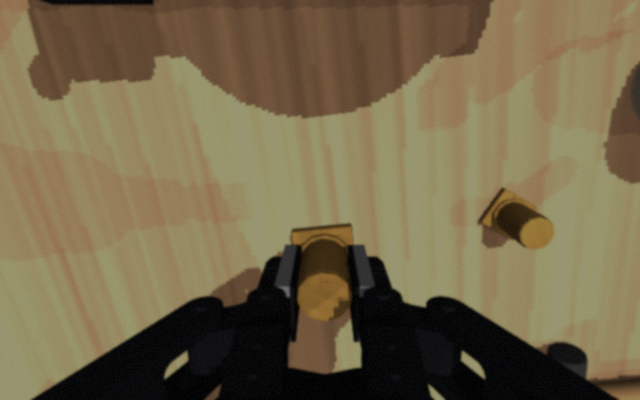

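jog_arm(
  plan=[
    [[0, 0, -0.8], 0, 1],
    [[0, 0, -0.9], 0, 1],
    [[0, 0, -0.9], 0, 1],
    [[0, 0, -0.9], 0, 1],
    [[0.3, 0, -0.2], 0, 1],
    [[0.6, 0, 0], 0, 1],
    [[0.7, 0, 0], 0, 1],
    [[0.7, 0.1, 0], 0, 1],
    [[0.7, 0.1, 0], 0, 1],
    [[0.7, 0.05, 0], 0, 1],
  ],
)

```text
time_s: 37.35
eef_pos: [0.5428, 0.1081, 0.2119]
eef_rot: [-2.358, -2.076, 0.002]
contact_force: [0.7, 0.0, -1.0]
width: 0.0202
```

jog_arm(
  plan=[
    [[0.7, 0, 0], 0, 1],
    [[0.7, 0, 0], 0, 1],
    [[0.7, 0, 0], 0, 1],
    [[0.6, 0, 0], 0, 1],
    [[0.29, 0, 0], 0, 1],
    [[0, 0, 0], 0, 1],
    [[0, 0, 0], 0, 1],
  ],
)

```text
time_s: 38.05
eef_pos: [0.5522, 0.1795, 0.2126]
eef_rot: [2.359, 2.074, -0.0]
contact_force: [0.9, -0.1, -1.4]
width: 0.0201
```

```bash
python3 - <<'E'
from h import *
d=cams.get_image("wrist"); cv2.imwrite("pics/w22.png",d["image"])
d=cams.get_image("side"); crop(d,"s22.png",200,460,120,380,3)
to(.5535,.1797,.131,-.1275)
E
```

```text
38.15 [0.5523 0.1792 0.2127] [2.36  2.073 0.   ] F [ 0.  -0.2 -0.9] w 0.0205 q [-0.9   0.29  0.62  1.67 -0.18  1.24 -0.38]
tool z [ 2.e-04 -1.e-04 -1.e+00] jaw ang -0.1293
UNITS total shift [0.03 0.05 3.03] spin -0.02
```

View pics/w22.png

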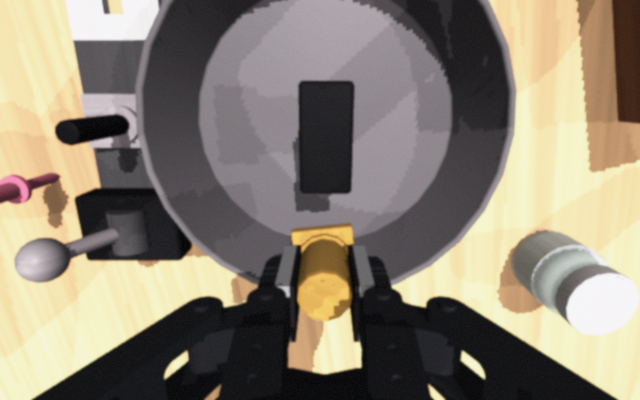

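View pics/s22.png

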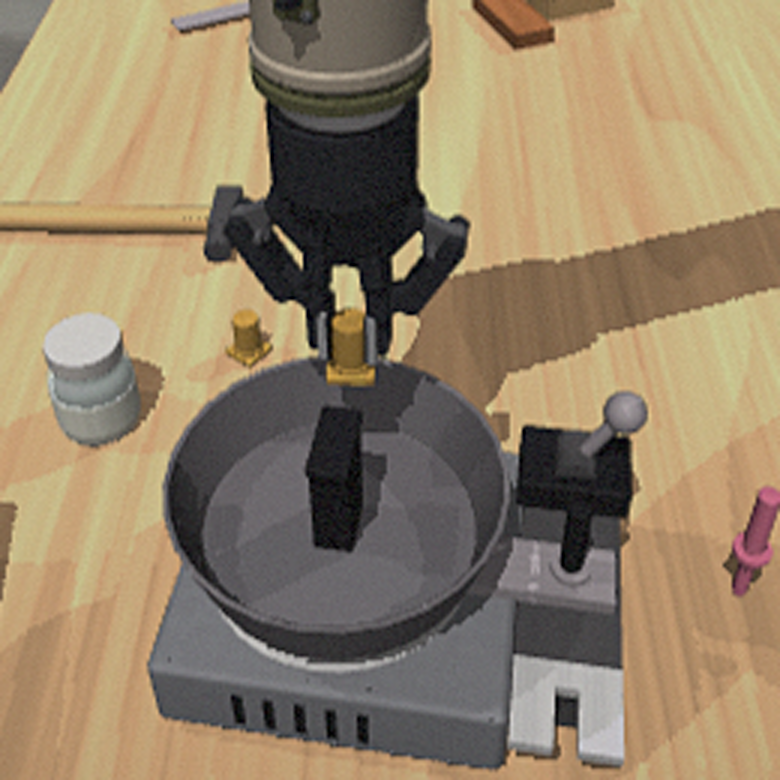

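jog_arm(
  plan=[
    [[0.03, 0.05, 0.5], 0, 1],
    [[0, 0, 0.6], 0, 1],
    [[0, 0, 0.6], 0, 1],
    [[0, 0, 0.6], 0, 1],
    [[0, 0, 0.5], 0, 1],
    [[0, 0, 0.2], 0, 1],
    [[0, 0, 0], 0, 1],
  ],
)

```text
time_s: 38.85
eef_pos: [0.5531, 0.1807, 0.1366]
eef_rot: [-2.359, -2.075, 0.002]
contact_force: [0.0, 0.1, -2.1]
width: 0.0202
```

jog_arm(
  plan=[
    [[0, 0, 0.12], 0, 1],
    [[0, 0, 0], 0, 0.75],
    [[0, 0, 0], 0, 0.5],
    [[0, 0, 0], 0, 0.5],
    [[0, 0, -0.3], 0, 0.5],
    [[0, 0, -0.6], 0, 0.5],
    [[0, 0, -1], 0, 0.5],
    [[0, 0, -1], 0, 0.4],
    [[0, 0, -1], 0, 0.4],
    [[0, 0, -0.5], 0, 0.4],
  ],
)

```text
time_s: 39.85
eef_pos: [0.5544, 0.1809, 0.2481]
eef_rot: [2.359, 2.074, 0.006]
contact_force: [0.8, 0.1, 0.6]
width: 0.0514
```

```bash
python3 - <<'E'
from h import *
d=cams.get_image("wrist"); cv2.imwrite("pics/w23.png",d["image"])
to(.6495,-.0085,.2,-.1275)
E
```

```text
39.9 [0.5548 0.181  0.2489] [2.358 2.074 0.008] F [ 0.2 -0.4  1.9] w 0.0513 q [-0.91  0.27  0.62  1.62 -0.16  1.3  -0.39]
tool z [ 0.0046  0.0028 -1.    ] jaw ang -0.1281
UNITS total shift [-7.04  4.72  1.71] spin -0.01
```

View pics/w23.png

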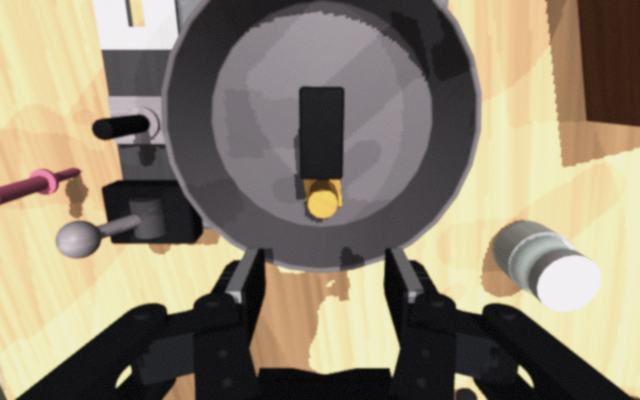

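jog_arm(
  plan=[
    [[-0.7, 0.47, 0], 0, 0.4],
    [[-0.7, 0.47, 0], 0, 0.4],
    [[-0.7, 0.47, 0], 0, 0.4],
    [[-0.7, 0.47, 0], 0, 0.4],
    [[-0.7, 0.47, 0], 0, 0.4],
    [[-0.7, 0.47, 0], 0, 0.4],
    [[-0.7, 0.47, 0], 0, 0.4],
    [[-0.7, 0.47, 0.3], 0, 0.4],
    [[-0.7, 0.47, 0.8], 0, 0.4],
    [[-0.7, 0.47, 0.8], 0, 0.4],
  ],
)

```text
time_s: 40.9
eef_pos: [0.648, -0.0084, 0.1961]
eef_rot: [-2.359, -2.075, -0.0]
contact_force: [0.2, 0.2, 0.2]
width: 0.0514
```

jog_arm(
  plan=[
    [[0, 0, 0.8], 0, 0.4],
    [[0, 0, 0.7], 0, 0.4],
    [[0, 0, 0], 0, 0.4],
  ],
)

```text
time_s: 41.2
eef_pos: [0.6461, -0.0077, 0.1565]
eef_rot: [-2.357, -2.073, 0.006]
contact_force: [-0.2, -0.1, 0.6]
width: 0.0514
```

```bash
python3 - <<'E'
from h import *
d=cams.get_image("wrist"); cv2.imwrite("pics/w24.png",d["image"]); X=cloud(d)
m=(X[...,2]>0.034)&(X[...,2]<0.046)&(abs(X[...,1]+.009)<.04)&(abs(X[...,0]-.649)<.04)
q=X[m].mean(0); print(q,m.sum())
to(q[0],q[1],.031,-.1275)
E
```

```text
[ 0.65059453 -0.00848589  0.03816248] 729
41.25 [ 0.6469 -0.0077  0.1583] [-2.358 -2.074  0.003] F [-0.2  0.4  0.2] w 0.0512 q [-0.54  0.51  0.66  1.55 -0.33  1.2   0.05]
tool z [-2.7e-03 -3.0e-04 -1.0e+00] jaw ang -0.1279
UNITS total shift [-0.01  0.16  4.85] spin -0.0
```

View pics/w24.png

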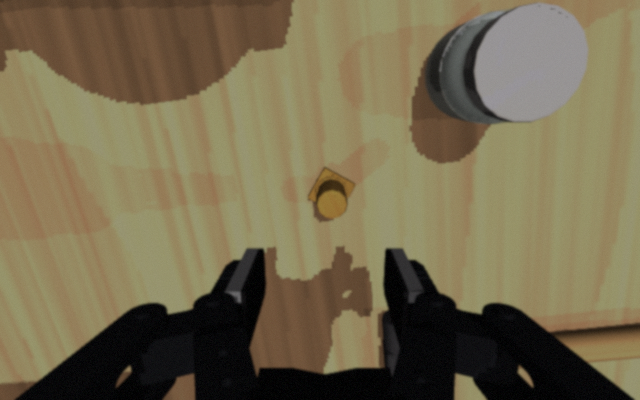

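```bash
python3 - <<'E'
from h import *
t=cams.get_image("top")
for u,v in [(373,157),(373,170),(406,157),(406,170)]: print(ray(t,u,v,.024).round(3))
E
```

```text
[ 0.703 -0.121  0.024]
[ 0.667 -0.121  0.024]
[ 0.704 -0.209  0.024]
[ 0.668 -0.209  0.024]
```

Hammer head begins at y=-0.121, well clear of the fingers (y≈-0.02).

jog_arm(
  plan=[
    [[0, 0.1, 0.7], 0, 0.4],
    [[0, 0, 0.8], 0, 0.4],
    [[0, 0, 0.8], 0, 0.4],
    [[0, 0, 0.8], 0, 0.4],
    [[0, 0, 0.7], 0, 0.4],
    [[0, 0, 0.5], 0, 0.4],
    [[0, 0, 0.3], 0, 0.4],
    [[0, 0, 0.2], 0, 0.4],
    [[0, 0, 0], 0, 0.4],
    [[0, 0, 0], 0, 0.4],
  ],
)

```text
time_s: 42.3
eef_pos: [0.6506, -0.0081, 0.0402]
eef_rot: [2.358, 2.075, 0.001]
contact_force: [-0.6, 0.0, -0.3]
width: 0.0512
```

jog_arm(
  plan=[
    [[0, 0, 0], 0, 0.6],
    [[0, 0, 0], 0, 0.8],
    [[0, 0, 0], 0, 1],
    [[0, 0, 0], 0, 1],
    [[0, 0, 0], 0, 1],
    [[0, 0, -0.3], 0, 1],
    [[0, 0, -0.6], 0, 1],
    [[0, 0, -0.8], 0, 1],
    [[0, 0, -0.8], 0, 1],
    [[0, 0, -0.8], 0, 1],
  ],
)

```text
time_s: 43.3
eef_pos: [0.6502, -0.0082, 0.1239]
eef_rot: [2.359, 2.075, 0.001]
contact_force: [0.9, 0.7, -1.1]
width: 0.0198
```

```bash
python3 - <<'E'
from h import *
d=cams.get_image("wrist"); cv2.imwrite("pics/w25.png",d["image"])
to(.5669,.2849,.206,-.1275)
E
```

```text
43.35 [ 0.6518 -0.0084  0.1275] [2.357 2.073 0.006] F [ 2.2 -0.6  2.7] w 0.0198 q [-0.53  0.55  0.64  1.57 -0.35  1.14  0.06]
tool z [ 5.e-03  5.e-04 -1.e+00] jaw ang -0.1282
UNITS total shift [11.21 -4.85 -3.39] spin -0.01
```

View pics/w25.png

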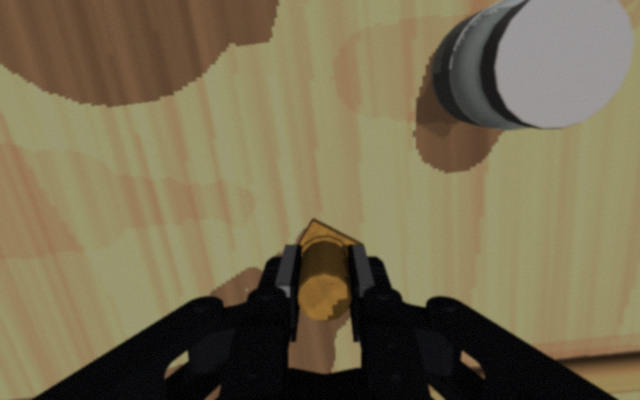

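jog_arm(
  plan=[
    [[0, 0, -0.8], 0, 1],
    [[0, 0, -0.9], 0, 1],
    [[0, 0, -0.9], 0, 1],
    [[0, 0, -0.9], 0, 1],
    [[0.2, -0.1, -0.8], 0, 1],
    [[0.5, -0.2, 0], 0, 1],
    [[0.7, -0.3, 0], 0, 1],
    [[0.7, -0.3, 0], 0, 1],
    [[0.7, -0.3, 0], 0, 1],
    [[0.7, -0.3, 0], 0, 1],
  ],
)

```text
time_s: 44.35
eef_pos: [0.6232, 0.0851, 0.2287]
eef_rot: [-2.357, -2.075, 0.001]
contact_force: [0.3, -0.4, -1.2]
width: 0.0202
```

jog_arm(
  plan=[
    [[0.8, -0.35, 0], 0, 1],
    [[0.8, -0.35, 0], 0, 1],
    [[0.8, -0.35, 0], 0, 1],
    [[0.8, -0.35, 0], 0, 1],
    [[0.8, -0.35, 0], 0, 1],
    [[0.8, -0.35, 0], 0, 1],
    [[0.8, -0.35, 0], 0, 1],
    [[0.8, -0.35, 0], 0, 1],
    [[0.7, -0.3, 0], 0, 1],
    [[0, 0, 0], 0, 1],
  ],
)

```text
time_s: 45.35
eef_pos: [0.5677, 0.2735, 0.2284]
eef_rot: [-2.352, -2.08, 0.001]
contact_force: [-0.5, -0.3, -0.8]
width: 0.0206
```

```bash
python3 - <<'E'
from h import *
d=cams.get_image("wrist"); cv2.imwrite("pics/w26.png",d["image"])
to(.5669,.2849,.206,-.1275)
E
```

```text
45.4 [0.5686 0.2713 0.2286] [-2.355e+00 -2.078e+00  2.000e-03] F [ 0.2 -0.5 -0.4] w 0.0203 q [-0.97  0.4   0.6   1.51 -0.23  1.3  -0.47]
tool z [-1.3e-03 -2.0e-04 -1.0e+00] jaw ang -0.1246
UNITS total shift [ 0.53 -0.13  0.67] spin 0.03
```

View pics/w26.png

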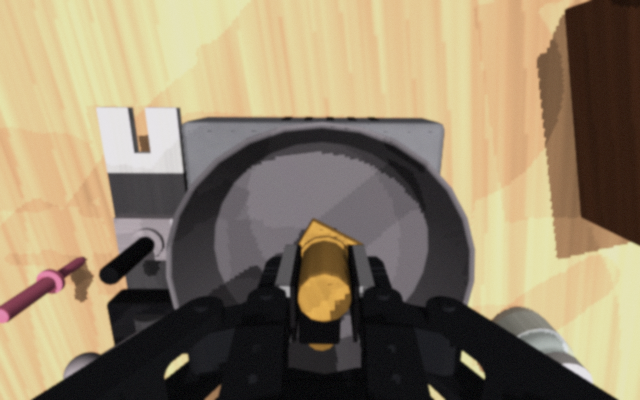

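jog_arm(
  plan=[
    [[0.3, -0.07, 0], 0, 1],
    [[0.23, -0.06, 0], 0, 1],
    [[0, 0, 0], 0, 1],
    [[0, 0, 0.5], 0, 1],
    [[0, 0, 0.6], 0, 1],
    [[0, 0, 0.6], 0, 1],
    [[0, 0, 0.6], 0, 1],
    [[0, 0, 0.6], 0, 1],
    [[0, 0, 0.5], 0, 1],
    [[0, 0, 0.1], 0, 1],
  ],
)

```text
time_s: 46.4
eef_pos: [0.5676, 0.2826, 0.1399]
eef_rot: [-2.359, -2.075, 0.004]
contact_force: [-1.4, -0.3, -1.5]
width: 0.0203
```

jog_arm(
  plan=[
    [[0, 0, 0], 0, 1],
    [[0, 0, 0.1], 0, 1],
    [[0, 0, 0], 0, 0.75],
    [[0, 0, 0], 0, 0.5],
    [[0, 0, 0], 0, 0.5],
    [[0, 0, -0.3], 0, 0.5],
    [[0, 0, -0.6], 0, 0.5],
    [[0, 0, -1], 0, 0.5],
    [[0, 0, -1], 0, 0.5],
    [[0, 0, -1], 0, 0.5],
  ],
)

```text
time_s: 47.4
eef_pos: [0.5686, 0.2829, 0.2397]
eef_rot: [2.359, 2.075, 0.002]
contact_force: [-0.7, -0.5, 0.5]
width: 0.0427
```

```bash
python3 - <<'E'
from h import *
d=cams.get_image("wrist"); cv2.imwrite("pics/w27.png",d["image"])
d=cams.get_image("side"); cv2.imwrite("pics/s27.png",d["image"])
st()
for t in ("foot1","switch"): print(t,[(r["centre"],r["confidence"]) for r in finder.recognise("side",t)])
E
```

```text
47.5 [0.5701 0.2834 0.2424] [2.358 2.074 0.011] F [ 0.2 -0.1 -0. ] w 0.0429 q [-0.98  0.4   0.6   1.48 -0.23  1.32 -0.49]
foot1 [([0.5701, 0.2906, 0.1129], 0.81), ([0.547, 0.2359, 0.0907], 0.5)]
switch [([0.3944, 0.1827, 0.1453], 0.78)]
```

View pics/w27.png

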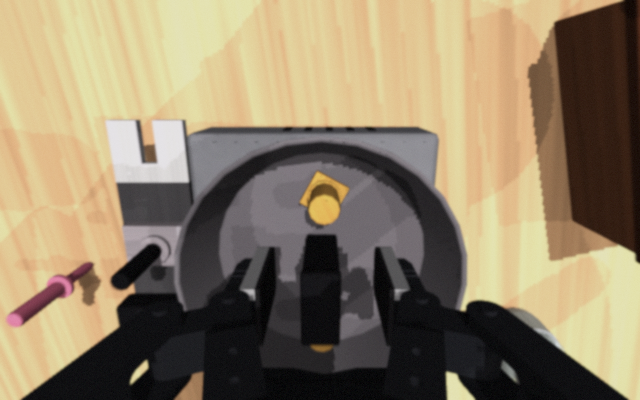

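View pics/s27.png

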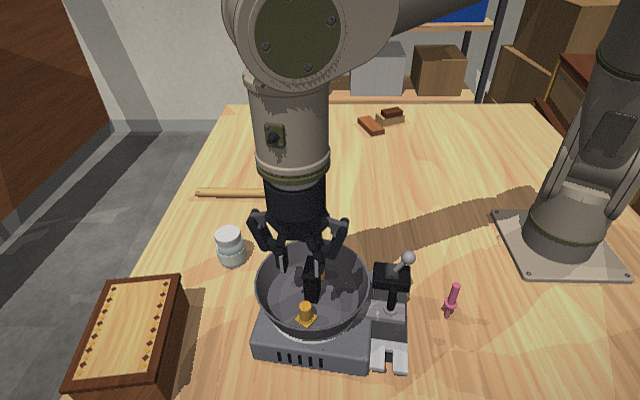

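```bash
python3 - <<'E'
from h import *
to(.3577,.1863,.25,-.1275)
d=cams.get_image("side")
crop(d,"s28.png",360,430,235,325,7)
E
```

```text
47.6 [0.5687 0.2831 0.2384] [2.359 2.075 0.003] F [-0.5 -0.8 -0.2] w 0.0427 q [-0.98  0.4   0.6   1.49 -0.23  1.32 -0.49]
tool z [ 0.0016  0.0014 -1.    ] jaw ang -0.1278
UNITS total shift [-4.92 -7.88 -0.72] spin -0.0
```

View pics/s28.png

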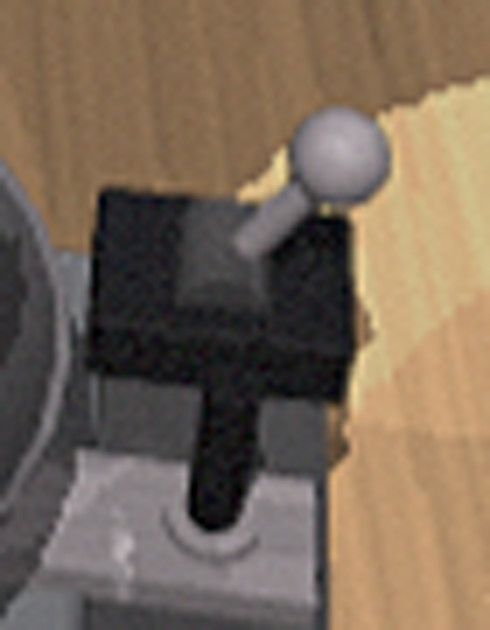

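jog_arm(
  plan=[
    [[0, 0, -0.7], 0, 0.6],
    [[-0.6, -0.95, 0], 0, 0.8],
    [[-0.6, -0.95, 0], 0, 1],
    [[-0.6, -0.95, 0], 0, 1],
    [[-0.6, -0.95, 0], 0, 1],
    [[-0.6, -0.95, 0], 0, 1],
    [[-0.6, -0.95, 0], 0, 1],
    [[-0.6, -0.95, 0], 0, 1],
    [[-0.6, -0.95, 0], 0, 1],
    [[0, 0, 0], -1, 1],
  ],
)

```text
time_s: 48.65
eef_pos: [0.3622, 0.187, 0.2539]
eef_rot: [-2.245, -2.196, 0.002]
contact_force: [0.6, 0.0, 0.8]
width: -0.0001
```

jog_arm(
  plan=[
    [[0, 0, 0], -1, 1],
    [[0, 0, 0], -1, 1],
    [[0, 0, 0], -1, 1],
    [[0, 0, 0], -1, 1],
    [[0, 0, 0], -1, 1],
    [[0, 0, 0], -1, 1],
    [[0, 0, 0], -1, 1],
    [[0, 0, 0], -1, 1],
    [[0, 0, 0], -1, 1],
    [[0, 0, 0], -1, 1],
  ],
)

```text
time_s: 49.65
eef_pos: [0.3642, 0.1879, 0.2539]
eef_rot: [-0.841, -3.026, 0.002]
contact_force: [1.1, 0.4, 0.1]
width: -0.0001
```

jog_arm(
  plan=[
    [[0, 0, 0], -1, 1],
    [[0, 0, 0], -1, 1],
    [[0, 0, 0], -1, 1],
    [[0, 0, 0], -1, 1],
    [[0, 0, 0], 0, 1],
    [[0, 0, 0], 0, 1],
  ],
)

```text
time_s: 50.25
eef_pos: [0.3643, 0.1881, 0.2542]
eef_rot: [-0.205, -3.134, 0.001]
contact_force: [0.8, -0.5, 0.6]
width: 0.0002
```

```bash
python3 - <<'E'
from h import *
to(.3577,.1863,.159,1.4433)
d=cams.get_image("wrist"); cv2.imwrite("pics/w29.png",d["image"]); W=cloud(d)
m=(W[...,2]>.14)&(W[...,2]<.17)&(abs(W[...,0]-.39)<.03)&(abs(W[...,1]-.185)<.03)
print(m.sum(),W[m].mean(0) if m.any() else 0)
print(finder.recognise("wrist","switch"))
d=cams.get_image("side"); crop(d,"s29.png",300,460,180,340,4)
E
```

```text
50.25 [0.3643 0.1881 0.2542] [-2.050e-01 -3.134e+00  1.000e-03] F [ 0.8 -0.5  0.6] w 0.0002 q [-1.39 -0.26  0.7   2.01  0.17  1.33  0.69]
tool z [-5.e-04 -3.e-04 -1.e+00] jaw ang 1.4402
UNITS total shift [ 0.25 -0.11  3.57] spin -0.03
821 [0.38249206 0.18115118 0.14776619]
[{'centre': [0.3746, 0.1829, 0.1483], 'confidence': 0.61}, {'centre': [0.4213, 0.2798, 0.0661], 'confidence': 0.57}]
```

View pics/w29.png

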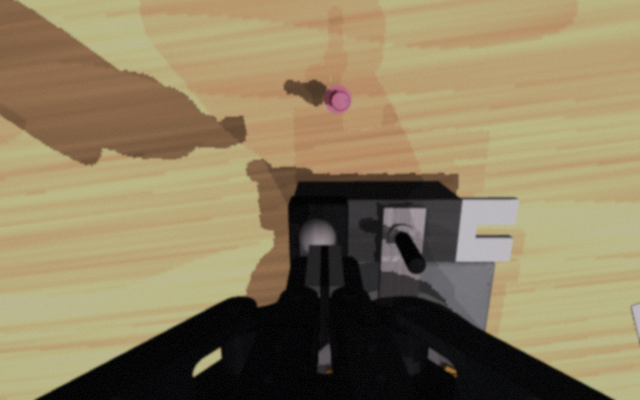

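View pics/s29.png

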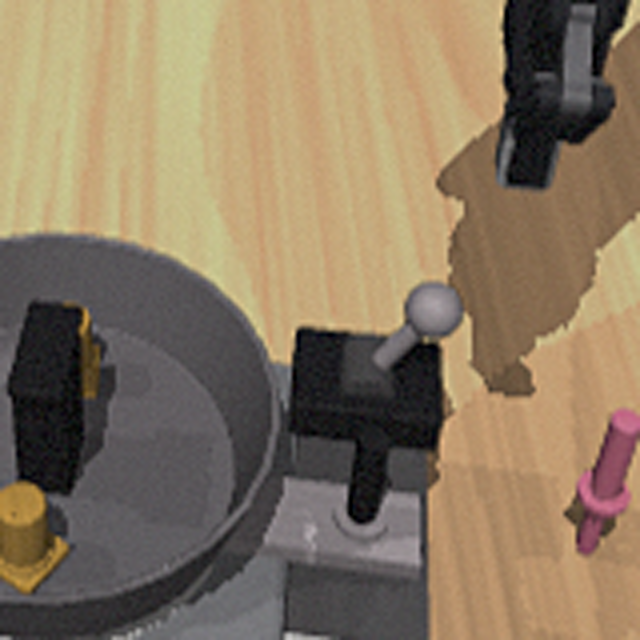

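jog_arm(
  plan=[
    [[0.31, -0.1, 0], 0, 1],
    [[0, 0, 0], 0, 1],
    [[0, 0, 0.5], 0, 1],
    [[0, 0, 0.5], 0, 1],
    [[0, 0, 0.5], 0, 1],
    [[0, 0, 0.3], 0, 1],
    [[0, 0, 0], 0, 1],
  ],
)

```text
time_s: 51.1
eef_pos: [0.356, 0.1862, 0.2082]
eef_rot: [-0.201, -3.134, 0.003]
contact_force: [0.1, 0.1, 0.4]
width: -0.0004
```

```bash
python3 - <<'E'
from h import *
to(.356,.1858,.157,1.4433)
d=cams.get_image("side"); crop(d,"s30.png",340,460,180,340,4)
E
```

```text
51.1 [0.356  0.1862 0.2082] [-2.010e-01 -3.134e+00  3.000e-03] F [0.1 0.1 0.4] w -0.0004 q [-1.4  -0.24  0.72  2.1   0.17  1.23  0.69]
tool z [-0.0014 -0.0018 -1.    ] jaw ang 1.4428
UNITS total shift [-0.   -0.01  1.81] spin -0.0
```

View pics/s30.png

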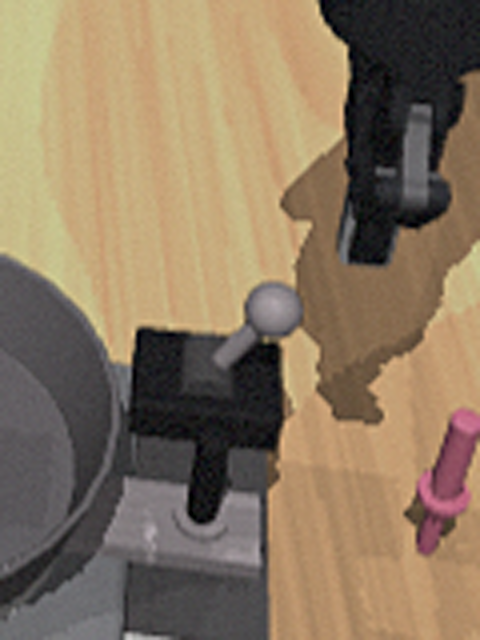

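jog_arm(
  plan=[
    [[0, 0, 0.4], 0, 1],
    [[0, 0, 0.4], 0, 1],
    [[0, 0, 0.4], 0, 1],
    [[0, 0, 0.4], 0, 1],
    [[0, 0, 0.2], 0, 1],
    [[0, 0, 0], 0, 1],
  ],
)

```text
time_s: 51.75
eef_pos: [0.3563, 0.1864, 0.1638]
eef_rot: [-0.201, -3.135, 0.002]
contact_force: [-0.5, 0.2, -0.5]
width: 0.0001
```

```bash
python3 - <<'E'
from h import *
st()
d=cams.get_image("side"); crop(d,"s31.png",340,460,180,340,4)
d=cams.get_image("wrist"); cv2.imwrite("pics/w31.png",d["image"])
E
```

```text
51.75 [0.3563 0.1864 0.1638] [-2.010e-01 -3.135e+00  2.000e-03] F [-0.5  0.2 -0.5] w 0.0001 q [-1.41 -0.18  0.76  2.16  0.14  1.12  0.73]
```

View pics/s31.png

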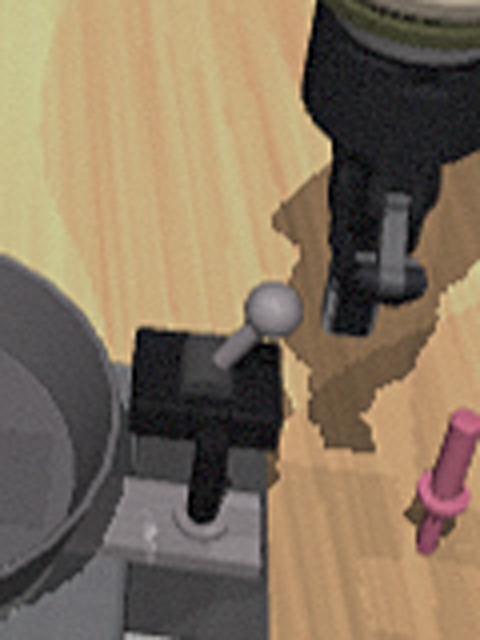

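View pics/w31.png

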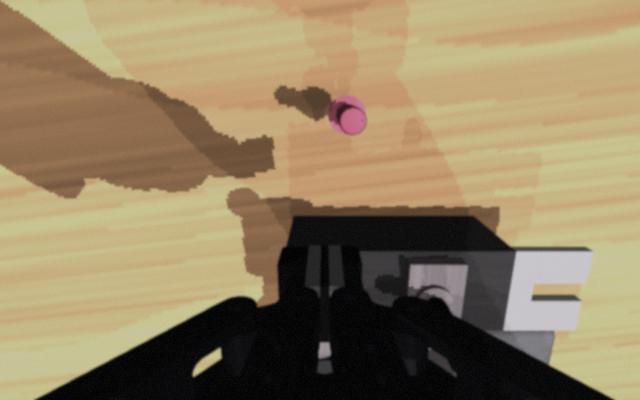

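jog_arm(
  plan=[
    [[-0.2, 0, 0], 0, 1],
    [[-0.25, 0, 0], 0, 1],
    [[-0.25, 0, 0], 0, 1],
    [[-0.25, 0, 0], 0, 1],
    [[-0.25, 0, 0], 0, 1],
    [[-0.25, 0, 0], 0, 1],
    [[-0.25, 0, 0], 0, 1],
    [[-0.2, 0, 0], 0, 1],
    [[0, 0, 0], 0, 1],
  ],
)

```text
time_s: 52.75
eef_pos: [0.4045, 0.1804, 0.1645]
eef_rot: [0.202, 3.134, -0.001]
contact_force: [0.8, -0.0, -0.2]
width: -0.0003
```

```bash
python3 - <<'E'
from h import *
st()
d=cams.get_image("side"); crop(d,"s32.png",340,460,180,340,4)
E
```

```text
52.75 [0.4045 0.1804 0.1645] [ 2.020e-01  3.134e+00 -1.000e-03] F [ 0.8 -0.  -0.2] w -0.0003 q [-1.39 -0.04  0.87  2.07  0.04  1.1   0.9 ]
```

View pics/s32.png

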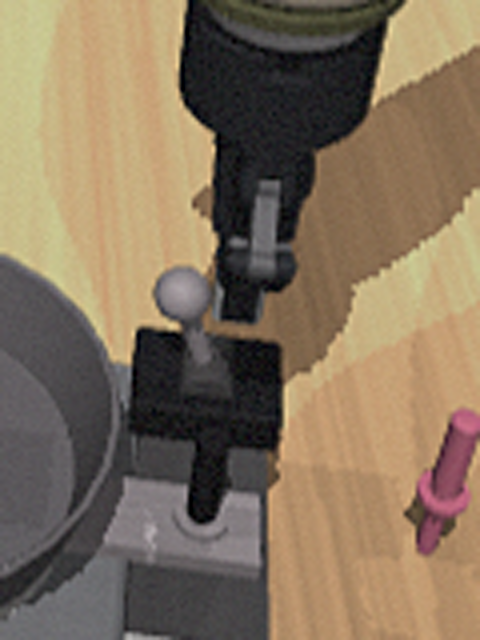

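jog_arm(
  plan=[
    [[-0.2, 0, 0], 0, 1],
    [[-0.2, 0, 0], 0, 1],
    [[-0.15, 0, 0], 0, 1],
    [[-0.1, 0, 0], 0, 1],
    [[0, 0, 0], 0, 1],
  ],
)

```text
time_s: 53.3
eef_pos: [0.4167, 0.1792, 0.1639]
eef_rot: [-0.198, -3.127, 0.002]
contact_force: [-20.8, 1.5, 13.4]
width: 0.0001
```

```bash
python3 - <<'E'
from h import *
st()
d=cams.get_image("side"); crop(d,"s33.png",340,460,180,340,4)
E
```

```text
53.3 [0.4167 0.1792 0.1639] [-1.980e-01 -3.127e+00  2.000e-03] F [-20.8   1.5  13.4] w 0.0001 q [-1.38  0.01  0.89  2.04 -0.01  1.1   0.97]
```

View pics/s33.png

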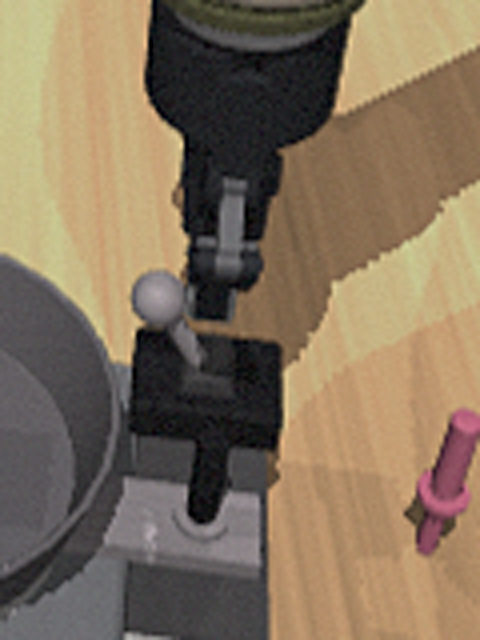

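jog_arm(
  plan=[
    [[0.4, 0, 0], 0, 1],
    [[0.6, 0, 0], 0, 1],
    [[0.3, 0, -0.5], 0, 1],
    [[0, 0, -1], 0, 1],
    [[0, 0, -1], 0, 1],
    [[0, 0, -1], 0, 1],
    [[0, 0, -0.5], 0, 1],
    [[0, 0, 0], 0, 1],
  ],
)

```text
time_s: 54.15
eef_pos: [0.3884, 0.1831, 0.2657]
eef_rot: [0.201, 3.134, 0.004]
contact_force: [0.3, -0.4, -0.8]
width: -0.0002
```

```bash
python3 - <<'E'
from h import *
st()
d=cams.get_image("side"); crop(d,"s34.png",200,460,180,380,3); W=cloud(d)
m=(W[...,2]>.13)&(abs(W[...,0]-.43)<.05)&(abs(W[...,1]-.18)<.03); print("ball",W[m].mean(0),m.sum())
print([(r["centre"],r["confidence"]) for r in finder.recognise("side","switch")])
cv2.imwrite("pics/s34f.png",d["image"])
t=cams.get_image("top"); cv2.imwrite("pics/t34.png",cv2.convertScaleAbs(t["image"],alpha=1.5))
E
```

```text
54.15 [0.3884 0.1831 0.2657] [0.201 3.134 0.004] F [ 0.3 -0.4 -0.8] w -0.0002 q [-1.4  -0.23  0.76  1.96  0.16  1.35  0.75]
ball [0.42134223 0.19496834 0.4385564 ] 3570
[([0.4324, 0.1786, 0.1449], 0.5), ([0.7482, 0.0802, 0.058], 0.38)]
```

View pics/s34.png

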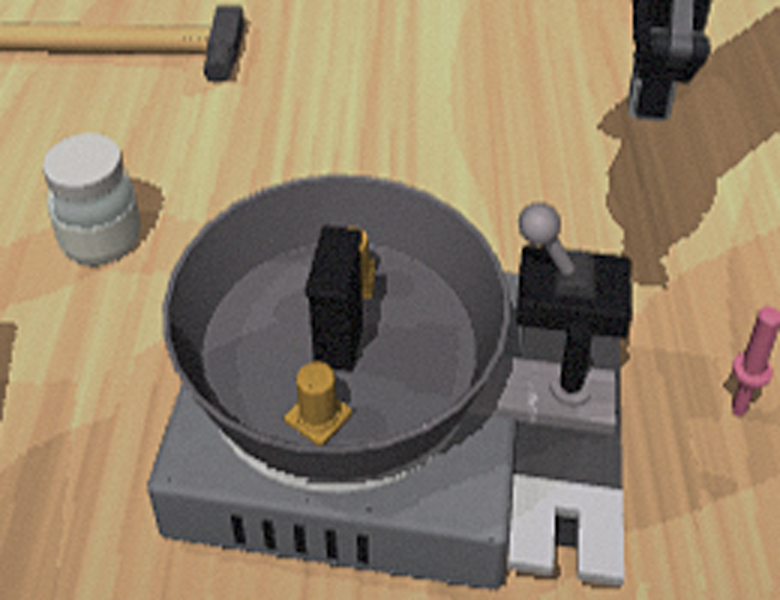

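View pics/t34.png

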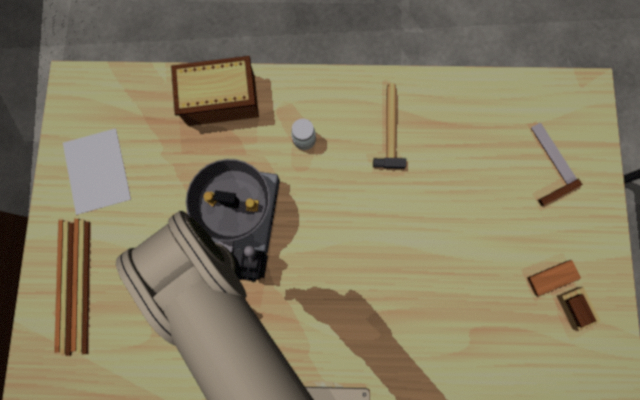

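```bash
python3 - <<'E'
from h import *
d=cams.get_image("side"); W=cloud(d); im=d["image"]
u,v=200+540/3,180+223/3; print(u,v,W[int(v),int(u)])
a=-.1275; piv=np.array([.4122,.1783])
for th in (0,.1,.8,.9,1.0,1.1):
    x=.055*np.sin(th-.5); z=.102+.055*np.cos(th-.5)
    for zz in (.097,.102): 
        p=[piv[0]+np.cos(a)*x,piv[1]+np.sin(a)*x,zz+.055*np.cos(th-.5)]; print(th,zz,proj(d,p).round(1),((proj(d,p)-[200,180])*3).round(0))
cv2.imwrite("pics/s35.png",cv2.resize(im[235:300,355:425],None,fx=9,fy=9,interpolation=cv2.INTER_CUBIC))
E
```

```text
380.0 254.33333333333331 [0.43901464 0.18045222 0.14859116]
0 0.097 [[409.5 256.2]] [[629. 229.]]
0 0.102 [[409.9 254.3]] [[630. 223.]]
0.1 0.097 [[406.9 255. ]] [[621. 225.]]
0.1 0.102 [[407.2 253.1]] [[622. 219.]]
0.8 0.097 [[385.8 252. ]] [[557. 216.]]
0.8 0.102 [[386.  250.1]] [[558. 210.]]
0.9 0.097 [[382.8 252.4]] [[548. 217.]]
0.9 0.102 [[383.  250.5]] [[549. 211.]]
1.0 0.097 [[379.9 253. ]] [[540. 219.]]
1.0 0.102 [[380.2 251.1]] [[541. 213.]]
1.1 0.097 [[377.2 253.8]] [[532. 221.]]
1.1 0.102 [[377.4 251.9]] [[532. 216.]]
```

View pics/s35.png

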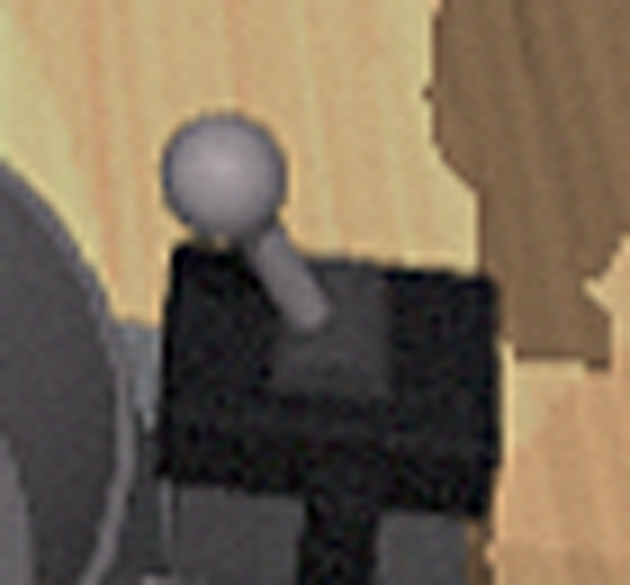

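```bash
python3 - <<'E'
from h import *
from scipy.optimize import least_squares
d=cams.get_image("side"); W=cloud(d)
m=(W[...,2]>0.134)&(W[...,2]<0.146); p=W[m];p=p[abs(np.hypot(p[:,0]-.56,p[:,1]-.232)-.098)<.012]
r=least_squares(lambda q:np.hypot(p[:,0]-q[0],p[:,1]-q[1])-q[2],[.56,.23,.1],loss='soft_l1',f_scale=.002); print(r.x,np.median(p[:,2]))
st(); print(env.finish_job())
E
```

```text
[0.5598268  0.23233323 0.09664409] 0.1395385820189398
54.4 [0.3872 0.1825 0.2635] [-2.000e-01 -3.134e+00  2.000e-03] F [-0.7 -0.1 -0.4] w -0.0005 q [-1.4  -0.22  0.76  1.96  0.16  1.35  0.75]
the job is handed in; nothing more can be done
None
```

I did every step in order and handed the job in at about 54 s. The hand-in gives no verdict, so the results below are my own checks.

- **Pin parked:** I parked the steel lock pin upright in the notch and left the pink look-alike alone.
- **Bowl seated:** The last fit puts the bowl's centre at (0.560, 0.232), within about 1 mm of the estimated seat. Its rim is about 140 mm above the bench, which matches fully down.
- **Pin locked:** The pin is back through the ear into the bore. In the pictures its collar lies on the ear.
- **Feet:** I found only two brass feet on the bench, and both are standing in the bowl. The last top view shows no others.
- **Switch:** The lever is against its stop, at about 25 N when I pushed it. The ball's place in the side picture gives about 1.0 rad. The finder network's position for the lever gave a smaller throw; I put that down to it averaging over the visible surface.
- **Rest of the scene:** The hammer and glue jar look unmoved in the last pictures. The arm was clear of everything at hand-in.

No other check failed. The cameras disagreed with each other by 2–3 mm, which is about their stated accuracy.

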